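# Set up the woodcarver's display ramp

### The arm

A 7-joint arm with a two-finger parallel gripper is mounted at the origin on the work surface. World frame = base frame: x ahead of the robot, y to its left, z up, the work surface at z = 0. Lengths are in m, angles in degrees, forces in N, time in s.
With the tool pointing down it reaches from about 0.4 to 0.9 m from the base axis. Payload 5.5 kg.
Tool frame: the origin (TCP) lies midway between the tips of the shut fingers; the grasp point (between the pads) lies 19 mm behind it; z points along the fingers, y is the line along which they close (so a half turn about z gives the same grasp; the last joint's range is limited). The gripper opens to 92 mm and grips with 3 to 60 N. Pads are 19 mm wide; open, the fingers measure 130 mm over their backs; the gripper's body (75 mm by 190 mm) begins 47 mm behind the grasp point.
Start: joints at [-54.878, 28.699, -24.465, 88.831, 12.651, 65.22, -12.049], TCP at [0.223, 0.611, 0.227] pointing down, gripper open.
Joint ranges: [-164.97, 164.97], [-17.58, 116.51], [-87.97, 89.64], [11.32, 138.91], [-80.73, 260.73], [10.89, 115.49], [-147.41, 147.41]. Speed limits (degrees/s): [147.25, 147.25, 180, 180, 180, 180, 180].

### API

Orientations are given as a 3x3 rotation matrix whose columns are the frame's x, y, z axes.
In Python, from station import env, viewer, workorder gives the robot as it stands.
- The arm moves only by the tool servo_tool, never from a script. Its argument "rows" is a list of rows, each a list of 7 numbers: the turn, a rotation vector about the tool's x, y, z each as a share of pi/2 rad, from -1 to 1, then the shift along the tool's x, y, z each as a share of 0.25 m, from -1 to 1, then the opening, from 0 (shut) to 1 (fully open). A call has 1 to 12 rows; each row is the pose to reach, as a shift and turn from the pose commanded when the call began, along the tool's axes at that moment; what a row does not reach only later rows make up. A row lasts 1/8 s, in which the tool goes at most 62.5 mm and 10.7 degrees, less where a joint would pass 70% of its speed; a pose out of reach is approached as far as the arm can. A call with a number of a shift or a turn outside -1 to 1 is refused whole. A call with a gripper value outside its range is refused whole. The fingers move at their own pace and stop on an object; "squeeze" is the grip in N (left out, the last holds). Time passes only in rows, so rows that repeat a pose let the fingers close. It gives the time, the measured TCP pose, the force, the opening and the grip force at its end, in the units of the state.
- env.get_state(): the state, without advancing time (a new reading comes with each control period).
- viewer.snapshot(name): name is "scene" or "top"; returns a dict with "pixels" (480x640x3 uint8, blue, green, red), "fov_y" (degrees; the focal length in pixels is half the picture's height over the tangent of half this angle, whatever the lens; pixels are square), "cx", "cy" (the principal point, pixels), "k1" (the pictures are not rectified: a ray, as slopes to the right and down, at radius r is drawn at 1 + k1 r^2 times it, then the intrinsics apply), "position" and "attitude" of the camera in the world. Camera axes: x right, y up, looking along -z (the intrinsics and any distortion apply to the point x, -y, -z); pixel columns grow to the right and rows downward; lengths in m; the calibration is good to about 2 mm. A picture is of the moment at which its call begins. There is no depth.
- workorder.close_job(): hands the job in; it is judged then, once.
The state is a dict: "t": time; "joint_positions": joint angles; "qvel": joint speeds; "joint_efforts": joint torques, N m; "tcp_pos": TCP position; "orientation": TCP orientation; "force": force on the tool from outside, world axes, zero at the start; "torque": the same for the moment, N m; "gripper_width": opening from 0.0 (shut) to 1.0 (fully open); "gripper_force": force on a finger pad.
Only numpy, scipy, OpenCV 4.12 (cv2) and the standard library are available. Lean on these libraries where they do the work, as an engineer would, in place of code of your own. Each camera call takes 0.05 s, during which the arm holds its last target. There are 200 camera calls.

### The job

Set up the carver's display: push every carved plaque up its lane of the wooden ramp, without lifting it, and leave it resting against the top stop. For each lane that holds a plaque, stand one price stand upright on the table in front of the foot of the ramp, centred on that lane, with the card parallel to the foot edge and about 4 cm clear between block and edge; a stand left over does not matter, and the other things on the table stay undisturbed.

Things in the scene. Friction and masses are not known exactly. Their poses are not given: they have to be found in the camera images.
- ramp: Wooden display ramp fixed to the table, 277 mm long, 250 mm wide, with four lanes side by side. Origin: on the table at the middle of its foot edge (the low, open end); x points uphill along the lanes, horizontally; y across them, to the left when looking uphill; z up. From x = 0 to 135 mm it is a level landing, its floor 6 mm above the table; then a slope rises at 12 degrees.
- ramp_lanes (a point): Middle of the line where landing and slope meet, on the floor, 6 mm above the table. Axes as the ramp's. Five rails 6 mm wide, 8 mm high, run all the way from foot to top stop and part the four lanes, each 54 mm wide, centred at the ramp's y = +90, +30, -30, -90 mm. Nothing closes the lanes at the foot.
- ramp_stop (a point): Middle of the upright downhill face of the top stop, where it meets the slope's floor: 265 mm uphill of the foot edge, 34 mm above the table. Axes as the ramp's. The stop is a 12 mm thick bar across the full width, its top edge 62 mm above the table.
- plaque1_c (a point): Centre (half-way up) of a carved limewood plaque, 84 x 51 x 20 mm, about 90 g, its 84 mm length (its x) along its lane, z its upper side. It starts flat on the landing, in the lane at the ramp's y = +90 mm; it may be absent. Friction holds it anywhere on the slope. Against the top stop its centre is about 222 mm uphill of the foot edge, 35 mm above the table.
- plaque2_c (a point): Centre (half-way up) of a carved limewood plaque, 84 x 51 x 20 mm, about 90 g, its 84 mm length (its x) along its lane, z its upper side. It starts flat on the landing, in the lane at the ramp's y = +30 mm; it may be absent. Friction holds it anywhere on the slope. Against the top stop its centre is about 222 mm uphill of the foot edge, 35 mm above the table.
- plaque3_c (a point): Centre (half-way up) of a carved limewood plaque, 84 x 51 x 20 mm, about 90 g, its 84 mm length (its x) along its lane, z its upper side. It starts flat on the landing, in the lane at the ramp's y = -30 mm; it may be absent. Friction holds it anywhere on the slope. Against the top stop its centre is about 222 mm uphill of the foot edge, 35 mm above the table.
- plaque4_c (a point): Centre (half-way up) of a carved limewood plaque, 84 x 51 x 20 mm, about 90 g, its 84 mm length (its x) along its lane, z its upper side. It starts flat on the landing, in the lane at the ramp's y = -90 mm; it may be absent. Friction holds it anywhere on the slope. Against the top stop its centre is about 222 mm uphill of the foot edge, 35 mm above the table.
- stand1_c (a point): On the upright centre line, 22 mm above the underside, of a price stand: a wooden block 32 mm thick (its x) by 38 mm wide (its y) by 36 mm high, with a blank white card 4 mm thick, 34 mm wide, standing up along the middle of it to 57 mm above the table; about 90 g, same front and back, all four stands alike. It starts upright on the table, off the ramp; z is up.
- stand2_c (a point): On the upright centre line, 22 mm above the underside, of a price stand: a wooden block 32 mm thick (its x) by 38 mm wide (its y) by 36 mm high, with a blank white card 4 mm thick, 34 mm wide, standing up along the middle of it to 57 mm above the table; about 90 g, same front and back, all four stands alike. It starts upright on the table, off the ramp; z is up.
- stand3_c (a point): On the upright centre line, 22 mm above the underside, of a price stand: a wooden block 32 mm thick (its x) by 38 mm wide (its y) by 36 mm high, with a blank white card 4 mm thick, 34 mm wide, standing up along the middle of it to 57 mm above the table; about 90 g, same front and back, all four stands alike. It starts upright on the table, off the ramp; z is up.
- stand4_c (a point): On the upright centre line, 22 mm above the underside, of a price stand: a wooden block 32 mm thick (its x) by 38 mm wide (its y) by 36 mm high, with a blank white card 4 mm thick, 34 mm wide, standing up along the middle of it to 57 mm above the table; about 90 g, same front and back, all four stands alike. It starts upright on the table, off the ramp; z is up.
- sander: Cork sanding block 54 (its x) x 30 x 24 mm; origin at its underside. Not part of the job.
- gouge1: Gouge, 190 mm long, lying flat; origin at its underside. Not part of the job.
- gouge2: Gouge, 190 mm long, lying flat; origin at its underside. Not part of the job.
- mallet: Wooden mallet lying down, 64 mm head; origin at its underside. Not part of the job.
- oil: Glass jar of oil, 64 mm across, 100 mm high, standing; origin at its underside. Not part of the job.
- mug: White mug, 80 mm across, 90 mm high, standing; origin at its underside. Not part of the job.
Not all that is in view belongs to the job. Leave any purple, red or turquoise look-alike of the part that bears plaque2_c alone.

How it is judged:
By the outcome, as a careful person would: the job done as asked, in the order asked, and still so for the second after the job is handed in, with the robot touching nothing.
Of plaque1, plaque2, plaque3, plaque4 only 3 to 4 are there at a start; the rules pass over those that are not, and their reading is None.
At some moment in a run one of stand1, stand2, stand3, stand4 may be knocked a few centimetres aside while the robot is not near it.
Once in a run the grip may slacken for a moment while it holds something.
It also fails if it takes over 210 s, if anything falls off the work surface, if the arm or the gripper's body presses on something with over 40 N, if the wrist force passes 120 N, or if a joint passes its speed limit or range.

## Working session

There is one attempt and no reset: what is moved stays moved. The work goes in short steps, Python scripts to look and compute and a tool call to move; the robot and the scene stay as the last step left them, time stands still between calls to the robot, and variables do not carry over. Pictures are saved under pics/ and viewed, at most 14 in all, crops included, and the job is handed in when it is done.

Besides the shell and the picture viewer there is one more tool, called after "Call:" as name([rows], argument=value, ...), one row to a line, values as JSON. servo_tool: Moves the arm, as the interface text tells. Shift numbers are shares of 0.25 m and turn numbers shares of pi/2 rad, none past 1 either way. Its arguments: {"type":"object","properties":{"rows":{"type":"array"},"squeeze":{"type":"number"}},"required":["rows"]}

```bash
mkdir -p pics; ls; python3 - <<'E'
from station import env, viewer
import cv2
for n in("scene","top"):
    s=viewer.snapshot(n); cv2.imwrite(f"pics/{n}0.png",s["pixels"])
    print({k:v for k,v in s.items() if k!="pixels"})
print(env.get_state())
E
```

```text
pics
{'fov_y': 57.39119756881614, 'cx': 311.8121335325981, 'cy': 244.7632175069186, 'k1': -0.04821256474327064, 'position': array([0.97047729, 0.63934232, 0.6336163 ]), 'attitude': array([[-0.84881661, -0.32982902,  0.41318661],
       [ 0.52827402, -0.49823292,  0.68752492],
       [-0.0209025 ,  0.80185832,  0.59714849]])}
{'fov_y': 51.26052852667535, 'cx': 325.99510140516765, 'cy': 231.19194072563133, 'k1': -0.04971436648238607, 'position': array([ 0.47186168, -0.06583967,  1.16930088]), 'attitude': array([[-0.01145066,  0.99676523, -0.0795485 ],
       [-0.99993189, -0.0115938 , -0.00133775],
       [-0.00225569,  0.07952776,  0.9968301 ]])}
{'t': 0.1, 'joint_positions': array([-54.87547125,  28.74895105, -24.45419943,  88.88520209,
        12.65162579,  65.21813044, -12.04815541]), 'qvel': array([-0.06985143, -0.10760348, -0.05137641, -0.12927454,  0.01232043,
       -0.05247378, -0.03221424]), 'joint_efforts': array([-1.22435638e-02, -5.67862952e+01, -5.83875239e+00, -2.79915118e+01,
       -6.89939037e-02,  2.40230531e-02,  3.50324160e-05]), 'tcp_pos': array([0.22261135, 0.61003205, 0.22577833]), 'orientation': array([[-9.39452452e-01,  3.42678671e-01, -6.46653786e-04],
       [ 3.42679276e-01,  9.39451090e-01, -1.60126874e-03],
       [ 5.87789594e-05, -1.72591070e-03, -9.99998509e-01]]), 'force': array([-0.37478383, -0.34211875, -0.06171553]), 'torque': array([-0.01659665, -0.05918411,  0.01497819]), 'gripper_force': 0.0, 'gripper_width': 0.9966894318363216}
```

View pics/scene0.png

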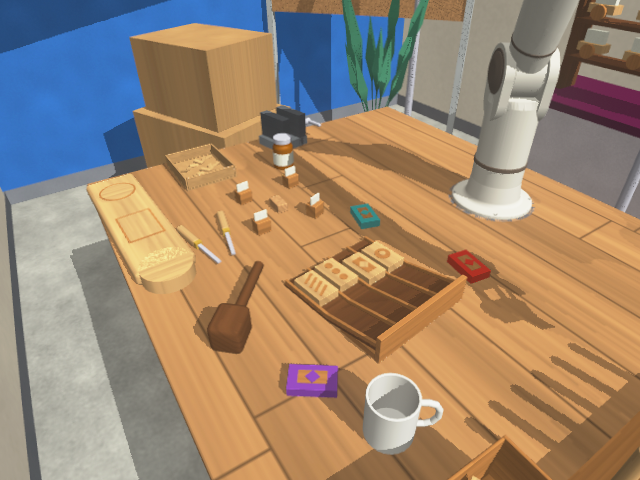

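View pics/top0.png

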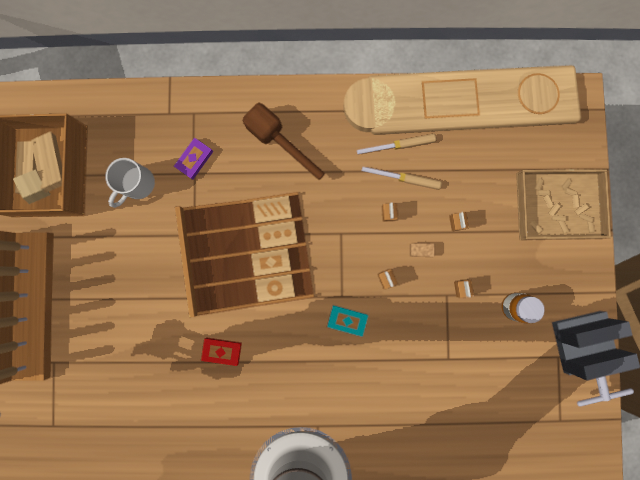

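The top view shows the ramp with its foot on the right (about x = 308) and its stop on the left (about x = 185). All four lanes hold plaques, at (272,209), (277,235), (270,263) and (275,288). The stands are at (390,211), (459,221), (388,279) and (464,288). The sander at (422,250) could pass for a stand, and the purple (194,158), red (221,352) and turquoise (348,321) pieces could pass for plaques; I leave all of these alone.

```bash
cat > h.py <<'E'
import numpy as np, cv2
from station import env, viewer
def snap(n="top"): return viewer.snapshot(n)
def K(s):
    f=240/np.tan(np.radians(s["fov_y"]/2)); return f
def ray(s,uv):
    p=np.atleast_2d(np.array(uv,float)); f=K(s)
    d=(p-[s["cx"],s["cy"]])/f; u=d.copy()
    for _ in range(20): u=d/(1+s["k1"]*(u**2).sum(1,keepdims=True))
    return np.c_[u[:,0],-u[:,1],-np.ones(len(u))]@np.array(s["attitude"]).T
def world(s,uv,z):
    r=ray(s,uv); c=np.array(s["position"]); return c+r*((z-c[2])/r[:,2])[:,None]
def pix(s,P):
    q=(np.atleast_2d(P)-s["position"])@np.array(s["attitude"]); x=q[:,0]/-q[:,2]; y=-q[:,1]/-q[:,2]
    k=1+s["k1"]*(x*x+y*y); return np.c_[x*k,y*k]*K(s)+[s["cx"],s["cy"]]
E
python3 - <<'E'
from h import *
s=snap(); im=s["pixels"]
hsv=cv2.cvtColor(im,cv2.COLOR_BGR2HSV)
for (x,y) in [(265,209),(290,235),(284,262),(230,230),(391,211),(395,211),(386,211),(340,230),(422,250)]: print((x,y),hsv[y,x])
a=im[180:325,170:330]; cv2.imwrite("pics/ramp.png",cv2.resize(a,None,fx=4,fy=4,interpolation=cv2.INTER_CUBIC)[:, :])
b=im[195:305,370:490]; cv2.imwrite("pics/st.png",cv2.resize(b,None,fx=5,fy=5,interpolation=cv2.INTER_CUBIC))
E
```

```text
(265, 209) [ 17 109 198]
(290, 235) [ 16 132 182]
(284, 262) [ 17 108 200]
(230, 230) [ 14 167 127]
(391, 211) [ 23  15 206]
(395, 211) [ 14 161 130]
(386, 211) [ 15 156 183]
(340, 230) [ 15 128 181]
(422, 250) [ 16 119 190]
```

View pics/ramp.png

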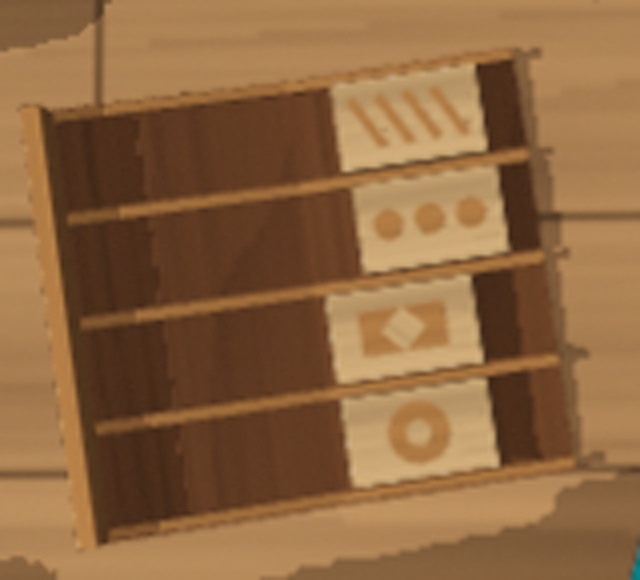

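View pics/st.png

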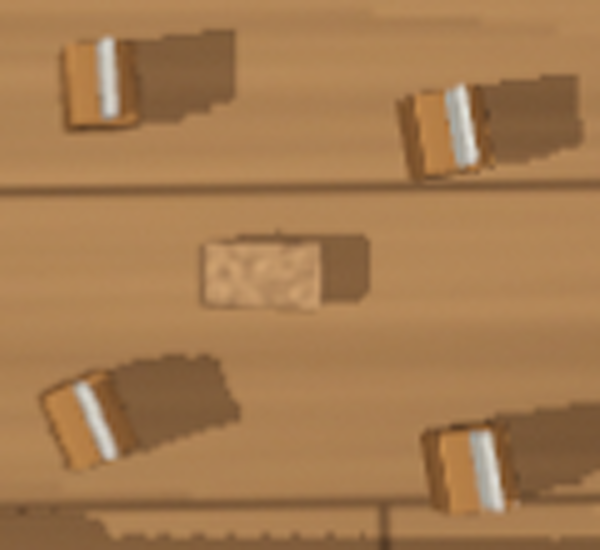

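```bash
cat >> h.py <<'E'
def stands(s,box=(330,190,500,310),z=50e-3):
    im=s["pixels"]; x0,y0,x1,y1=box
    big=cv2.resize(im[y0:y1,x0:x1],None,fx=4,fy=4,interpolation=cv2.INTER_CUBIC); h=cv2.cvtColor(big,cv2.COLOR_BGR2HSV)
    m=((h[...,1]<75)&(h[...,2]>140)).astype(np.uint8); out=[]
    for c in cv2.findContours(m,cv2.RETR_EXTERNAL,cv2.CHAIN_APPROX_NONE)[0]:
        if cv2.contourArea(c)<300: continue
        (cx,cy),(w,hh),a=cv2.minAreaRect(c); B=cv2.boxPoints(((cx,cy),(w,hh),a))
        e=[B[1]-B[0],B[2]-B[1]]; L=max(e,key=np.linalg.norm); C=np.array([cx,cy])
        q=lambda p:(np.array(p)+.5)/4-.5+[x0,y0]
        W=world(s,[q(C-L/2),q(C+L/2)],z); d=W[1]-W[0]; d*=np.sign(d[0])
        out.append((q(C),W.mean(0),np.linalg.norm(d),np.degrees(np.arctan2(d[1],d[0]))))
    return out
E
python3 - <<'E'
from h import *
s=snap()
p=np.array([[515,55],[529,156],[543,256],[558,359],[575,463]])/4+[170,180]
W=world(s,p,.014); print("foot rail ends\n",W.round(4)); print(np.linalg.norm(np.diff(W,axis=0),axis=1))
t=np.array([120,60,0,-60,-120])*-1e-3   # top of image = farthest x = ramp y -120
A=np.polyfit(t,W[:,:2],1); yv=A[0]; yv/=np.linalg.norm(yv); xv=np.array([yv[1],-yv[0]]); print("ramp y",yv,"x",xv,"O",A[1])
# check with stop downhill top edge & rails direction
pl=np.array([[410,118],[432,220],[405,330],[420,433]])/4+[170,180]
P=world(s,pl,.026)[:,:2]; d=P-A[1]; print("plaque ramp xy",np.c_[d@xv,d@yv].round(4))
st=world(s,np.array([[23,105],[78,545]])/4+[170,180],.062)[:,:2]-A[1]; print("stop outer corners",np.c_[st@xv,st@yv])
for o in stands(s): print(o)
E
```

```text
foot rail ends
 [[ 0.6524 -0.0018  0.014 ]
 [ 0.5931 -0.0095  0.014 ]
 [ 0.5349 -0.0171  0.014 ]
 [ 0.4754 -0.0253  0.014 ]
 [ 0.4157 -0.0345  0.014 ]]
[0.05978974 0.0587061  0.06004537 0.06036267]
ramp y [-0.99068441 -0.1361778 ] x [-0.1361778   0.99068441] O [ 0.53430129 -0.01762639]
plaque ramp xy [[ 0.0643 -0.0899]
 [ 0.06   -0.0298]
 [ 0.0841  0.0303]
 [ 0.0838  0.0895]]
stop outer corners [[ 0.27497801 -0.12452724]
 [ 0.27538068  0.12222268]]
(array([466.93919373, 288.76013947]), array([ 0.42858444, -0.37758361,  0.05      ]), np.float64(0.0365553118042765), np.float64(7.84193606246915))
(array([388.74618149, 278.64970398]), array([ 0.45341765, -0.20303537,  0.05      ]), np.float64(0.03696988954440394), np.float64(21.16363932986111))
(array([461.78900146, 219.65200233]), array([ 0.58375555, -0.37094033,  0.05      ]), np.float64(0.03601370676316448), np.float64(8.426570774548953))
(array([391.11379623, 210.11551666]), array([ 0.60714824, -0.2116291 ,  0.05      ]), np.float64(0.036379447901359274), np.float64(3.4615462181924577))
```

Call:
servo_tool([
  [0,0,-0.1,0,0,0,0],
  [0,0,-0.2,0,0,0,0],
  [0,0,-0.31,0,0,0,0],
  [0,0,-0.31,0,0,0,0],
], squeeze=20)

```text
t: 0.7
tcp_pos: [0.2228, 0.6104, 0.2264]
orientation: [[-0.991, -0.135, -0.001], [-0.135, 0.991, -0.0], [0.001, -0.0, -1.0]]
force: [-0.4, -0.3, 0.2]
gripper_width: 0.616
gripper_force: 0.0
```

```bash
cat >> h.py <<'E'
XV=np.array([-.1362,.9907]); YV=np.array([-.9907,-.1362]); O=np.array([.5344,-.0186])
def rc(p): d=np.array(p)[:2]-O; return np.array([d@XV,d@YV])
def st():
    e=env.get_state(); R=e["orientation"]; p=e["tcp_pos"]
    print("t",round(e["t"],2),"ramp xy",rc(p).round(4),"z",round(p[2],4),"tool y yaw rel",round(np.degrees(np.arctan2(R[1,1],R[0,1]))-97.83,2),"F",e["force"].round(1),"w",round(e["gripper_width"],3),"gf",round(e["gripper_force"],1),"j7",e["joint_positions"][[0,3,5,6]].round(0)); return e
def go(x,y,z):
    e=env.get_state(); R=np.array(e["orientation"]); t=np.r_[O+x*XV+y*YV,z]; print("shares",(R.T@(t-e["tcp_pos"])/.25).round(3))
E
python3 -c "
from h import *
st(); go(-.02,.09,.10);go(-.02,-.09,.10)"
```

```text
t 0.7 ramp xy [0.6656 0.2231] z 0.2264 tool y yaw rel -0.07 F [-0.4 -0.3  0.2] w 0.616 gf 0.0 j7 [-51.  89.  66.  13.]
shares [-0.536 -2.742  0.506]
shares [-1.256 -2.741  0.506]
```

Call:
servo_tool([
  [0,0,0,-0.13,-0.25,0,0],
  [0,0,0,-0.26,-0.5,0,0],
  [0,0,0,-0.4,-0.75,0,0],
  [0,0,0,-0.54,-1,0,0],
  [0,0,0,-0.54,-1,0,0],
])

```text
t: 1.32
tcp_pos: [0.3933, 0.3778, 0.2267]
orientation: [[-0.992, -0.128, 0.001], [-0.128, 0.992, -0.001], [-0.001, -0.001, -1.0]]
force: [-0.7, 0.1, 0.1]
gripper_width: 0.067
gripper_force: 0.0
```

Call:
servo_tool([
  [0,0,0,0,-0.25,0,0],
  [0,0,0,0,-0.5,0,0],
  [0,0,0,0,-0.75,0,0],
  [0,0,0,0,-1,0,0],
  [0,0,0,0,-1,0,0],
])

```text
t: 1.95
tcp_pos: [0.4255, 0.1284, 0.2268]
orientation: [[-0.992, -0.124, 0.0], [-0.124, 0.992, -0.002], [-0.0, -0.002, -1.0]]
force: [-1.0, 0.7, 0.3]
gripper_width: 0.006
gripper_force: 0.0
```

Call:
servo_tool([
  [0,0,0,0,-0.25,0.1,0],
  [0,0,0,0,-0.5,0.2,0],
  [0,0,0,0,-0.74,0.35,0],
  [0,0,0,0,-0.74,0.5,0],
  [0,0,0,0,-0.74,0.5,0],
])

```text
t: 2.58
tcp_pos: [0.4474, -0.0496, 0.0991]
orientation: [[-0.991, -0.132, -0.007], [-0.132, 0.991, 0.001], [0.007, 0.002, -1.0]]
force: [-0.1, 1.0, 1.4]
gripper_width: 0.006
gripper_force: 0.0
```

```bash
python3 -c "
from h import *
st(); go(-.02,.09,.018)"
```

```text
t 2.58 ramp xy [-0.0188  0.0904] z 0.0991 tool y yaw rel -0.23 F [-0.1  1.   1.4] w 0.006 gf 0.0 j7 [ 12. 123.  40.  96.]
shares [-0.004 -0.005  0.324]
```

Call:
servo_tool([
  [0,0,0,0,0,0.16,0],
  [0,0,0,0,0,0.322,0],
  [0,0,0,0,0,0.322,0],
  [0,0,0,0,0.05,0.322,0],
  [0,0,0,0,0.1,0.322,0],
  [0,0,0,0,0.15,0.322,0],
  [0,0,0,0,0.2,0.322,0],
  [0,0,0,0,0.25,0.322,0],
  [0,0,0,0,0.3,0.322,0],
  [0,0,0,0,0.35,0.322,0],
  [0,0,0,0,0.4,0.322,0],
  [0,0,0,0,0.4,0.322,0],
])

```text
t: 4.08
tcp_pos: [0.4363, 0.0513, 0.0212]
orientation: [[-0.99, -0.139, 0.0], [-0.139, 0.99, 0.001], [-0.0, 0.001, -1.0]]
force: [0.1, -0.1, 0.7]
gripper_width: 0.004
gripper_force: 0.2
```

```bash
python3 -c "
from h import *
st(); s=snap(); cv2.imwrite('pics/p1.png',cv2.resize(s['pixels'][170:330,160:340],None,fx=3,fy=3)); go(.158,.09,.027)"
```

```text
t 4.08 ramp xy [0.0826 0.0877] z 0.0212 tool y yaw rel 0.15 F [ 0.1 -0.1  0.7] w 0.004 gf 0.2 j7 [ -2. 126.  28.  80.]
shares [ 0.008  0.303 -0.024]
```

View pics/p1.png

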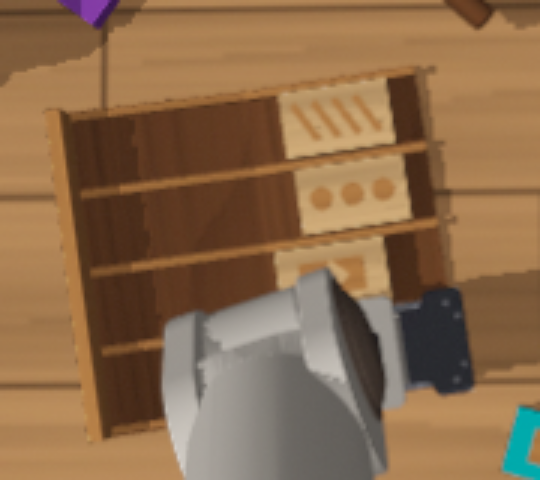

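Call:
servo_tool([
  [0,0,0,0,0.05,0,0],
  [0,0,0,0,0.1,-0.004,0],
  [0,0,0,0,0.15,-0.012,0],
  [0,0,0,0,0.19,-0.02,0],
  [0,0,0,0,0.23,-0.028,0],
  [0,0,0,0,0.26,-0.032,0],
  [0,0,0,0,0.28,-0.034,0],
  [0,0,0,0,0.29,-0.034,0],
  [0,0,0,0,0.29,-0.034,0],
])

```text
t: 5.25
tcp_pos: [0.4273, 0.1185, 0.0303]
orientation: [[-0.991, -0.134, 0.0], [-0.134, 0.991, -0.003], [0.0, -0.003, -1.0]]
force: [0.3, -8.8, 10.6]
gripper_width: 0.004
gripper_force: 5.6
```

```bash
python3 -c "
from h import *
st(); s=snap('scene'); cv2.imwrite('pics/p2.png',cv2.resize(s['pixels'][200:380,270:490],None,fx=3,fy=3)); go(.158,.09,.027)"
```

```text
t 5.25 ramp xy [0.1505 0.0875] z 0.0303 tool y yaw rel -0.13 F [ 0.3 -8.8 10.6] w 0.004 gf 5.6 j7 [-11. 126.  30.  71.]
shares [0.01  0.03  0.013]
```

View pics/p2.png

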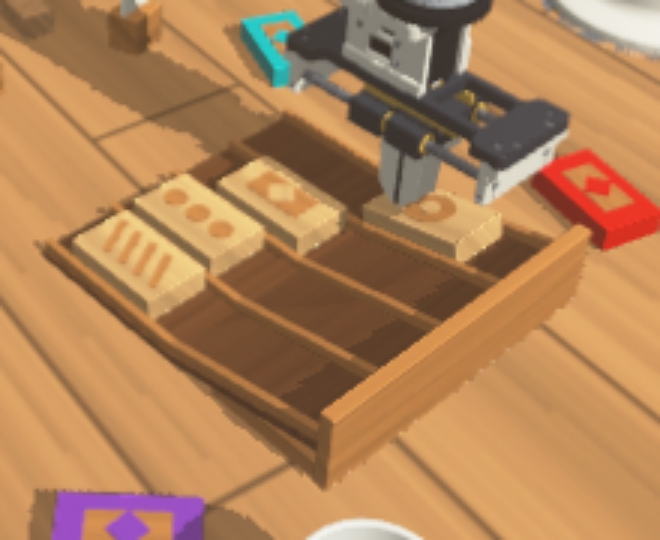

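```bash
cat >> h.py <<'E'
def slope(s,uv,h=0):
    r=ray(s,uv); c=np.array(s["position"]); T=np.tan(np.radians(12)); out=[]
    for d in r:
        # z = .006+h/cos + (x-.135)T
        x0=(c[:2]-O)@XV; dx=d[:2]@XV
        k=(.006+h/np.cos(np.radians(12))+(x0-.135)*T-c[2])/(d[2]-dx*T); P=c+k*d; out.append(np.r_[rc(P),P[2]])
    return np.array(out)
E
python3 -c "
from h import *
s=snap('scene')
f=lambda a:np.array(a)/3+[270,200]
print('bottom front',slope(s,f([[457,259],[500,243]])).round(3))
print('top front, rear-left',slope(s,f([[460,233],[502,218],[365,203],[398,222]]),.02).round(3))
print('rear tops others',rc(world(s,f([[75,243]]),.026)[0]))
st()"
```

```text
bottom front [[0.214 0.072 0.023]
 [0.224 0.106 0.025]]
top front, rear-left [[0.211 0.075 0.043]
 [0.221 0.107 0.045]
 [0.135 0.066 0.026]
 [0.169 0.061 0.034]]
rear tops others [ 0.03100612 -0.11738463]
t 5.35 ramp xy [0.1505 0.0875] z 0.0303 tool y yaw rel -0.13 F [ 1.6 -9.2  9.5] w 0.004 gf 5.5 j7 [-11. 126.  30.  71.]
```

The plaque moved to about x = 0.137–0.219 m, but the fingertip has ridden up onto its top (tip z = 0.030). I'll lift, go back behind it and push lower.

Call:
servo_tool([
  [0,0,0,0,0,-0.1,0],
  [0,0,0,0,0,-0.12,0],
  [0,0,0,0,-0.12,-0.12,0],
  [0,0,0,0,-0.24,-0.12,0],
  [0,0,0,0,-0.24,-0.02,0],
  [0,0,0,0,-0.24,0.06,0],
  [0,0,0,0,-0.24,0.06,0],
])

```text
t: 6.22
tcp_pos: [0.4331, 0.0619, 0.0133]
orientation: [[-0.991, -0.137, -0.004], [-0.137, 0.991, -0.0], [0.004, 0.0, -1.0]]
force: [0.2, -0.2, 0.8]
gripper_width: 0.01
gripper_force: 0.0
```

```bash
python3 -c "
from h import *
st(); go(.09,.09,.011)"
```

```text
t 6.22 ramp xy [0.0936 0.0894] z 0.0133 tool y yaw rel 0.03 F [ 0.2 -0.2  0.8] w 0.01 gf 0.0 j7 [ -4. 126.  27.  78.]
shares [ 0.002 -0.014  0.009]
```

Call:
servo_tool([
  [0,0,0,0,0.04,0.004,0],
  [0,0,0,0,0.08,0.004,0],
  [0,0,0,0,0.11,0,0],
  [0,0,0,0,0.14,-0.006,0],
  [0,0,0,0,0.17,-0.012,0],
  [0,0,0,0,0.2,-0.018,0],
  [0,0,0,0,0.22,-0.022,0],
  [0,0,0,0,0.24,-0.026,0],
  [0,0,0,0,0.25,-0.028,0],
  [0,0,0,0,0.25,-0.028,0],
])

```text
t: 7.48
tcp_pos: [0.4267, 0.1232, 0.0222]
orientation: [[-0.991, -0.136, 0.001], [-0.136, 0.991, -0.001], [-0.001, -0.001, -1.0]]
force: [0.6, -6.7, 6.0]
gripper_width: 0.009
gripper_force: 4.3
```

```bash
python3 -c "
from h import *
st(); s=snap('scene'); cv2.imwrite('pics/p3.png',cv2.resize(s['pixels'][240:340,340:480],None,fx=4,fy=4)); go(.16,.09,.021)"
```

```text
t 7.47 ramp xy [0.1551 0.0874] z 0.0222 tool y yaw rel -0.02 F [ 0.6 -6.7  6. ] w 0.009 gf 4.3 j7 [-12. 126.  29.  71.]
shares [0.01  0.02  0.005]
```

View pics/p3.png

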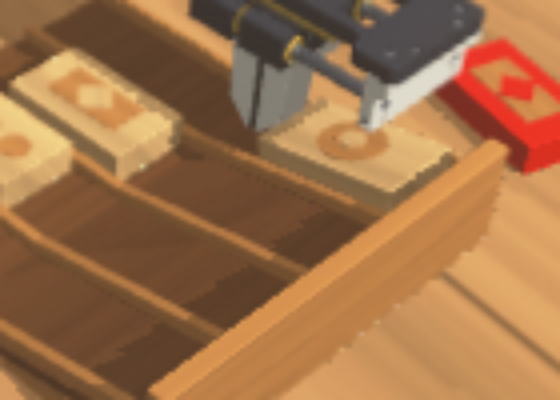

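```bash
python3 -c "
from h import *
s=snap('scene')
f=lambda a:np.array(a)/4+[340,240]
print(slope(s,f([[393,190],[458,155],[262,143],[330,103],[352,140]]),.02).round(3))
print('bottom rear',slope(s,f([[262,155]])).round(3))
st()"
```

```text
[[0.255 0.065 0.052]
 [0.261 0.109 0.053]
 [0.178 0.059 0.036]
 [0.181 0.111 0.036]
 [0.212 0.089 0.043]]
bottom rear [[0.169 0.074 0.013]]
t 7.58 ramp xy [0.1551 0.0874] z 0.0222 tool y yaw rel -0.04 F [ 1.  -5.8  6.4] w 0.004 gf 4.3 j7 [-12. 126.  29.  71.]
```

Call:
servo_tool([
  [0,0,0,0,0.01,0,0],
  [0,0,0,0,0.02,-0.002,0],
  [0,0,0,0,0.02,-0.002,0],
])

```text
t: 7.95
tcp_pos: [0.4263, 0.1267, 0.0229]
orientation: [[-0.991, -0.135, 0.001], [-0.135, 0.991, -0.002], [-0.0, -0.002, -1.0]]
force: [0.6, -8.8, 8.8]
gripper_width: 0.002
gripper_force: 6.7
```

```bash
python3 -c "
from h import *
st()"
```

```text
t 7.95 ramp xy [0.1587 0.0873] z 0.0229 tool y yaw rel -0.1 F [ 0.6 -8.8  8.8] w 0.002 gf 6.7 j7 [-13. 126.  29.  70.]
```

Call:
servo_tool([
  [0,0,0,0,0.01,0,0],
  [0,0,0,0,0.02,0,0],
  [0,0,0,0,0.02,0,0],
])

```text
t: 8.32
tcp_pos: [0.4261, 0.1291, 0.0232]
orientation: [[-0.991, -0.132, 0.001], [-0.132, 0.991, -0.005], [-0.0, -0.005, -1.0]]
force: [1.9, -17.4, 16.0]
gripper_width: 0.004
gripper_force: 11.4
```

Call:
servo_tool([
  [0,0,0,0,-0.06,0,0],
  [0,0,0,0,-0.2,-0.1,0],
  [0,0,0,0,-0.4,-0.3,0],
  [0,0,0,-0.2,-0.65,-0.4,0],
  [0,0,0,-0.24,-0.75,-0.4,0],
  [0,0,0,-0.24,-0.75,-0.4,0],
])

```text
t: 9.07
tcp_pos: [0.513, -0.0475, 0.1233]
orientation: [[-0.991, -0.131, 0.004], [-0.131, 0.991, -0.001], [-0.004, -0.002, -1.0]]
force: [-0.2, 0.6, -0.4]
gripper_width: 0.003
gripper_force: 0.0
```

```bash
python3 -c "
from h import *
st(); s=snap('scene'); cv2.imwrite('pics/p4.png',cv2.resize(s['pixels'][240:340,340:480],None,fx=5,fy=5,interpolation=cv2.INTER_CUBIC)); go(-.03,.03,.011)"
```

```text
t 9.07 ramp xy [-0.0257  0.0252] z 0.1233 tool y yaw rel -0.32 F [-0.2  0.6 -0.4] w 0.003 gf 0.0 j7 [  9. 114.  45.  96.]
shares [ 0.012 -0.029  0.445]
```

View pics/p4.png

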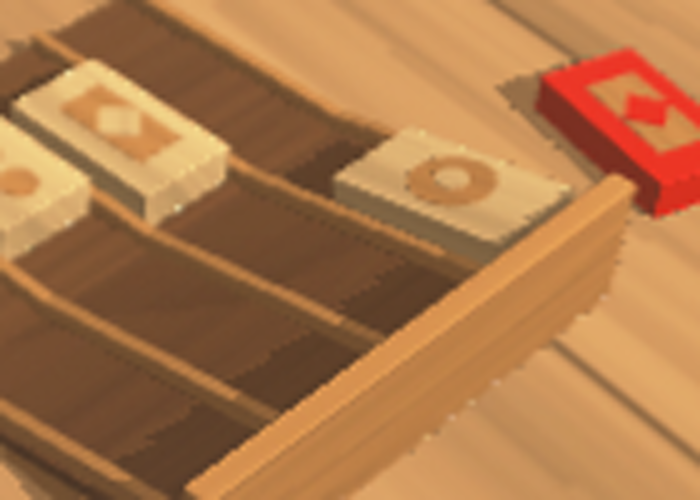

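Call:
servo_tool([
  [0,0,0,0.012,-0.03,0.22,0],
  [0,0,0,0.012,-0.03,0.43,0],
  [0,0,0,0.012,-0.03,0.445,0],
  [0,0,0,0.012,-0.03,0.445,0],
  [0,0,0,0.012,0.05,0.445,0],
  [0,0,0,0.012,0.11,0.445,0],
  [0,0,0,0.012,0.17,0.445,0],
  [0,0,0,0.012,0.23,0.445,0],
  [0,0,0,0.012,0.29,0.445,0],
  [0,0,0,0.012,0.34,0.445,0],
  [0,0,0,0.012,0.38,0.445,0],
  [0,0,0,0.012,0.38,0.445,0],
])

```text
t: 10.62
tcp_pos: [0.4936, 0.0513, 0.0108]
orientation: [[-0.99, -0.138, -0.0], [-0.138, 0.99, 0.001], [0.0, 0.001, -1.0]]
force: [0.4, -0.2, 0.5]
gripper_width: 0.006
gripper_force: 0.0
```

```bash
python3 -c "
from h import *
st(); go(.16,.03,.020)"
```

```text
t 10.62 ramp xy [0.0748 0.0309] z 0.0108 tool y yaw rel 0.13 F [ 0.4 -0.2  0.5] w 0.006 gf 0.0 j7 [ -4. 119.  31.  83.]
shares [-0.004  0.341 -0.037]
```

Call:
servo_tool([
  [0,0,0,-0.003,0.05,0,0],
  [0,0,0,-0.003,0.1,0,0],
  [0,0,0,-0.003,0.14,0,0],
  [0,0,0,-0.003,0.18,-0.005,0],
  [0,0,0,-0.003,0.22,-0.013,0],
  [0,0,0,-0.003,0.26,-0.021,0],
  [0,0,0,-0.003,0.29,-0.027,0],
  [0,0,0,-0.003,0.31,-0.031,0],
  [0,0,0,-0.003,0.325,-0.034,0],
  [0,0,0,-0.003,0.325,-0.034,0],
])

```text
t: 11.88
tcp_pos: [0.4837, 0.1307, 0.0196]
orientation: [[-0.991, -0.137, 0.0], [-0.137, 0.991, 0.0], [-0.0, 0.0, -1.0]]
force: [-0.5, -2.1, 0.9]
gripper_width: 0.01
gripper_force: 0.8
```

```bash
python3 -c "
from h import *
st(); go(.16,.03,.020)"
```

```text
t 11.88 ramp xy [0.1548 0.0299] z 0.0196 tool y yaw rel 0.03 F [-0.5 -2.1  0.9] w 0.01 gf 0.8 j7 [-13. 118.  32.  74.]
shares [ 0.     0.021 -0.002]
```

Lower tip works much better: the force is only 2 N. I'll finish this lane against the stop and then retract.

Call:
servo_tool([
  [0,0,0,0,0.01,-0.001,0],
  [0,0,0,0,0.02,-0.002,0],
  [0,0,0,0,0.03,-0.003,0],
  [0,0,0,0,0.03,-0.003,0],
])

```text
t: 12.38
tcp_pos: [0.4831, 0.1361, 0.0206]
orientation: [[-0.991, -0.135, 0.0], [-0.135, 0.991, -0.002], [-0.0, -0.002, -1.0]]
force: [-0.3, -6.9, 6.6]
gripper_width: 0.011
gripper_force: 3.8
```

```bash
python3 -c "
from h import *
st()"
```

```text
t 12.38 ramp xy [0.1602 0.0297] z 0.0206 tool y yaw rel -0.08 F [-0.3 -6.9  6.6] w 0.011 gf 3.8 j7 [-14. 118.  32.  73.]
```

Call:
servo_tool([
  [0,0,0,0,0.012,0,0],
  [0,0,0,0,0.012,0,0],
  [0,0,0,0,-0.06,0,0],
  [0,0,0,0,-0.2,-0.1,0],
  [0,0,0,0,-0.4,-0.3,0],
  [0,0,0,-0.2,-0.65,-0.3,0],
  [0,0,0,-0.24,-0.78,-0.3,0],
  [0,0,0,-0.24,-0.78,-0.3,0],
])

```text
t: 13.38
tcp_pos: [0.5706, -0.0528, 0.0953]
orientation: [[-0.992, -0.129, 0.002], [-0.129, 0.992, -0.002], [-0.002, -0.002, -1.0]]
force: [-0.3, 0.5, 0.3]
gripper_width: 0.004
gripper_force: 0.0
```

```bash
python3 -c "
from h import *
st(); go(-.03,-.03,.011)"
```

```text
t 13.38 ramp xy [-0.0388 -0.0312] z 0.0953 tool y yaw rel -0.41 F [-0.3  0.5  0.3] w 0.004 gf 0.0 j7 [  7. 107.  45.  97.]
shares [0.006 0.036 0.337]
```

Call:
servo_tool([
  [0,0,0,0.004,0,0.17,0],
  [0,0,0,0.004,0,0.33,0],
  [0,0,0,0.004,0,0.338,0],
  [0,0,0,0.004,0,0.338,0],
  [0,0,0,0.004,0.07,0.338,0],
  [0,0,0,0.004,0.13,0.338,0],
  [0,0,0,0.004,0.19,0.338,0],
  [0,0,0,0.004,0.25,0.338,0],
  [0,0,0,0.004,0.31,0.338,0],
  [0,0,0,0.004,0.37,0.338,0],
  [0,0,0,0.004,0.42,0.338,0],
  [0,0,0,0.004,0.42,0.338,0],
])

```text
t: 14.88
tcp_pos: [0.5527, 0.0592, 0.0104]
orientation: [[-0.99, -0.139, -0.001], [-0.139, 0.99, 0.001], [0.001, 0.001, -1.0]]
force: [-0.1, -0.2, -0.6]
gripper_width: 0.006
gripper_force: 0.0
```

```bash
python3 -c "
from h import *
st(); go(.16,-.03,.020)"
```

```text
t 14.88 ramp xy [ 0.0746 -0.0287] z 0.0104 tool y yaw rel 0.17 F [-0.1 -0.2 -0.6] w 0.006 gf 0.0 j7 [ -5. 111.  35.  85.]
shares [-0.006  0.342 -0.038]
```

Call:
servo_tool([
  [0,0,0,-0.004,0.05,0,0],
  [0,0,0,-0.004,0.1,0,0],
  [0,0,0,-0.004,0.14,0,0],
  [0,0,0,-0.004,0.18,-0.005,0],
  [0,0,0,-0.004,0.22,-0.013,0],
  [0,0,0,-0.004,0.26,-0.021,0],
  [0,0,0,-0.004,0.29,-0.027,0],
  [0,0,0,-0.004,0.31,-0.031,0],
  [0,0,0,-0.004,0.33,-0.034,0],
  [0,0,0,-0.004,0.345,-0.036,0],
  [0,0,0,-0.004,0.355,-0.037,0],
  [0,0,0,-0.004,0.355,-0.037,0],
])

```text
t: 16.38
tcp_pos: [0.5427, 0.143, 0.0204]
orientation: [[-0.991, -0.135, 0.0], [-0.135, 0.991, -0.002], [-0.0, -0.002, -1.0]]
force: [-0.8, -4.8, 6.1]
gripper_width: 0.005
gripper_force: 3.1
```

```bash
python3 -c "
from h import *
st()"
```

```text
t 16.38 ramp xy [ 0.159  -0.0302] z 0.0204 tool y yaw rel -0.07 F [-0.8 -4.8  6.1] w 0.005 gf 3.1 j7 [-14. 110.  36.  76.]
```

Call:
servo_tool([
  [0,0,0,0,0.012,-0.001,0],
  [0,0,0,0,0.02,-0.002,0],
  [0,0,0,0,0.02,-0.002,0],
  [0,0,0,0,-0.06,0,0],
  [0,0,0,0,-0.2,-0.1,0],
  [0,0,0,0,-0.4,-0.3,0],
  [0,0,0,-0.2,-0.65,-0.3,0],
  [0,0,0,-0.24,-0.76,-0.3,0],
  [0,0,0,-0.24,-0.76,-0.3,0],
])

```text
t: 17.5
tcp_pos: [0.6295, -0.0416, 0.0951]
orientation: [[-0.992, -0.129, 0.002], [-0.129, 0.992, -0.002], [-0.002, -0.003, -1.0]]
force: [0.4, -0.0, -0.2]
gripper_width: 0.006
gripper_force: 0.0
```

```bash
python3 -c "
from h import *
st(); go(-.03,-.09,.011)"
```

```text
t 17.5 ramp xy [-0.0358 -0.0911] z 0.0951 tool y yaw rel -0.42 F [ 0.4 -0.  -0.2] w 0.006 gf 0.0 j7 [ 4. 98. 49. 96.]
shares [0.005 0.024 0.336]
```

Call:
servo_tool([
  [0,0,0,0.004,0,0.17,0],
  [0,0,0,0.004,0,0.33,0],
  [0,0,0,0.004,0,0.338,0],
  [0,0,0,0.004,0,0.338,0],
  [0,0,0,0.004,0.07,0.338,0],
  [0,0,0,0.004,0.13,0.338,0],
  [0,0,0,0.004,0.19,0.338,0],
  [0,0,0,0.004,0.25,0.338,0],
  [0,0,0,0.004,0.31,0.338,0],
  [0,0,0,0.004,0.37,0.338,0],
  [0,0,0,0.004,0.41,0.338,0],
  [0,0,0,0.004,0.41,0.338,0],
])

```text
t: 19.0
tcp_pos: [0.6119, 0.0686, 0.0101]
orientation: [[-0.99, -0.139, -0.001], [-0.139, 0.99, 0.001], [0.001, 0.002, -1.0]]
force: [-0.1, 0.4, -0.5]
gripper_width: 0.004
gripper_force: 0.0
```

```bash
python3 -c "
from h import *
st(); go(.16,-.09,.020)"
```

```text
t 19.0 ramp xy [ 0.0759 -0.0886] z 0.0101 tool y yaw rel 0.15 F [-0.1  0.4 -0.5] w 0.004 gf 0.0 j7 [ -6. 102.  39.  86.]
shares [-0.006  0.337 -0.039]
```

Call:
servo_tool([
  [0,0,0,-0.004,0.05,0,0],
  [0,0,0,-0.004,0.1,0,0],
  [0,0,0,-0.004,0.14,0,0],
  [0,0,0,-0.004,0.18,-0.005,0],
  [0,0,0,-0.004,0.22,-0.013,0],
  [0,0,0,-0.004,0.26,-0.021,0],
  [0,0,0,-0.004,0.29,-0.027,0],
  [0,0,0,-0.004,0.31,-0.031,0],
  [0,0,0,-0.004,0.33,-0.034,0],
  [0,0,0,-0.004,0.345,-0.036,0],
  [0,0,0,-0.004,0.355,-0.037,0],
  [0,0,0,-0.004,0.355,-0.037,0],
])

```text
t: 20.5
tcp_pos: [0.602, 0.1525, 0.0201]
orientation: [[-0.991, -0.135, 0.0], [-0.135, 0.991, -0.002], [-0.0, -0.002, -1.0]]
force: [-0.7, -5.2, 5.0]
gripper_width: 0.004
gripper_force: 2.9
```

```bash
python3 -c "
from h import *
st()"
```

```text
t 20.5 ramp xy [ 0.1603 -0.0902] z 0.0201 tool y yaw rel -0.06 F [-0.7 -5.2  5. ] w 0.004 gf 2.9 j7 [-14. 101.  41.  78.]
```

Call:
servo_tool([
  [0,0,0,0,0.012,-0.001,0],
  [0,0,0,0,0.02,-0.002,0],
  [0,0,0,0,0.02,-0.002,0],
  [0,0,0,0,-0.06,0,0],
  [0,0,0,0,-0.2,-0.1,0],
  [0,0,0,0,-0.4,-0.3,0.3],
  [0,0,0,0,-0.65,-0.45,0.5],
  [0,0,0,0,-0.9,-0.45,0.7],
  [0,0,0,0,-1,-0.45,0.7],
  [0,0,0,0,-1,-0.45,0.7],
])

```text
t: 21.75
tcp_pos: [0.6354, -0.0998, 0.1323]
orientation: [[-0.992, -0.129, 0.001], [-0.129, 0.992, -0.002], [-0.0, -0.002, -1.0]]
force: [0.1, 0.6, 0.3]
gripper_width: 0.499
gripper_force: 0.0
```

```bash
python3 -c "
from h import *
st(); s=snap('top'); cv2.imwrite('pics/p5.png',cv2.resize(s['pixels'][180:325,170:330],None,fx=4,fy=4,interpolation=cv2.INTER_CUBIC))
for o in stands(s): print(o)"
```

```text
t 21.75 ramp xy [-0.0942 -0.089 ] z 0.1323 tool y yaw rel -0.43 F [0.1 0.6 0.3] w 0.499 gf 0.0 j7 [  8.  95.  53. 102.]
(array([466.91893005, 288.76351929]), array([ 0.4285776, -0.3775378,  0.05     ]), np.float64(0.03655525486045725), np.float64(7.8420846135877635))
(array([388.74618149, 278.64970398]), array([ 0.45341765, -0.20303537,  0.05      ]), np.float64(0.03696988954440394), np.float64(21.16363932986111))
(array([461.80900574, 219.63700294]), array([ 0.58378899, -0.37098691,  0.05      ]), np.float64(0.03596337680677204), np.float64(8.42634741251833))
(array([391.125     , 210.12500191]), array([ 0.60712638, -0.2116539 ,  0.05      ]), np.float64(0.03633226938995296), np.float64(3.461463238724819))
(array([345.87499619, 249.49999237]), array([ 0.52075107, -0.10840874,  0.05      ]), np.float64(0.26834636339905044), np.float64(-0.8289954536780562))
```

View pics/p5.png

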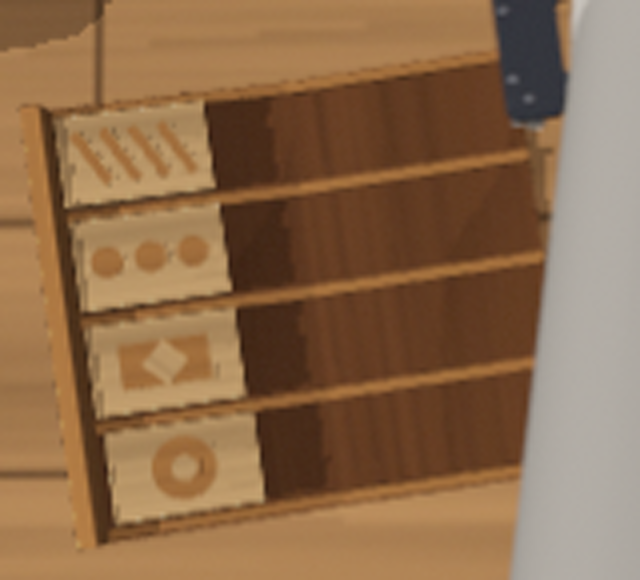

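```bash
python3 -c "
from h import *
s=snap('top'); f=lambda a:np.array(a)/4+[170,180]
print(slope(s,f([[211,145],[226,248],[240,352],[260,457]]),.02).round(4))
print(slope(s,f([[62,160],[75,260],[90,365],[105,470]]),.02).round(4))
for n,p,yw in [('A',(.6071,-.2117),3.5),('B',(.5838,-.3710),8.4),('C',(.4534,-.2030),21.2),('D',(.4286,-.3776),7.8)]: print(n,rc(p).round(4),'stand y yaw rel to ramp(deg)',yw-7.83)
"
```

```text
[[ 0.1791 -0.0901  0.0358]
 [ 0.1784 -0.0305  0.0357]
 [ 0.1784  0.0292  0.0357]
 [ 0.1752  0.0895  0.035 ]]
[[ 0.2604 -0.0918  0.0531]
 [ 0.2602 -0.0348  0.0531]
 [ 0.2594  0.0247  0.0529]
 [ 0.2586  0.0837  0.0527]]
A [-0.2012 -0.0457] stand y yaw rel to ramp(deg) -4.33
B [-0.3559 -0.0009] stand y yaw rel to ramp(deg) 0.5700000000000003
C [-0.1717  0.1054] stand y yaw rel to ramp(deg) 13.37
D [-0.3413  0.1537] stand y yaw rel to ramp(deg) -0.03000000000000025
```

Three plaques are at the stop (rear edge 0.178–0.179 m). Lane +90 reads 0.175, so I'll give it one more push with the lower tip.

Call:
servo_tool([
  [0,0,0,0.24,0.2,0,0],
  [0,0,0,0.48,0.4,0,0],
  [0,0,0,0.72,0.6,0,0],
  [0,0,0,0.72,0.82,0,0],
  [0,0,0,0.72,0.88,0.2,0],
  [0,0,0,0.72,0.88,0.2,0],
  [0,0,0,0.72,0.88,0.2,0],
])

```text
t: 22.72
tcp_pos: [0.4266, 0.1012, 0.082]
orientation: [[-0.99, -0.14, -0.001], [-0.14, 0.99, 0.0], [0.001, 0.0, -1.0]]
force: [0.5, -0.5, 0.3]
gripper_width: 0.008
gripper_force: 0.0
```

```bash
python3 -c "
from h import *
st(); go(.13,.09,.014)"
```

```text
t 22.73 ramp xy [0.1333 0.0905] z 0.082 tool y yaw rel 0.21 F [ 0.5 -0.5  0.3] w 0.008 gf 0.0 j7 [-10. 125.  36.  77.]
shares [-0.002 -0.013  0.272]
```

Call:
servo_tool([
  [0,0,0,0,-0.013,0.15,0],
  [0,0,0,0,-0.013,0.27,0],
  [0,0,0,0,-0.013,0.272,0],
  [0,0,0,0,0.02,0.27,0],
  [0,0,0,0,0.05,0.264,0],
  [0,0,0,0,0.08,0.258,0],
  [0,0,0,0,0.1,0.254,0],
  [0,0,0,0,0.115,0.25,0],
  [0,0,0,0,0.125,0.248,0],
  [0,0,0,0,0.125,0.248,0],
])

```text
t: 23.98
tcp_pos: [0.423, 0.1302, 0.0202]
orientation: [[-0.991, -0.136, -0.0], [-0.136, 0.991, -0.001], [0.0, -0.001, -1.0]]
force: [0.6, -3.2, 2.2]
gripper_width: 0.007
gripper_force: 1.9
```

```bash
python3 -c "
from h import *
st()"
```

```text
t 23.98 ramp xy [0.1626 0.0901] z 0.0202 tool y yaw rel -0.02 F [ 0.6 -3.2  2.2] w 0.007 gf 1.9 j7 [-15. 126.  28.  71.]
```

Call:
servo_tool([
  [0,0,0,0,0.012,-0.001,0],
  [0,0,0,0,0.02,-0.002,0],
  [0,0,0,0,0.02,-0.002,0],
  [0,0,0,0,-0.06,0,0],
  [0,0,0,0,-0.2,-0.1,0.2],
  [0,0,0,0,-0.4,-0.35,0.5],
  [0,0,0,0.02,-0.65,-0.45,0.7],
  [0,0,0,0.04,-0.9,-0.45,0.9],
  [0,0,0,0.06,-1,-0.45,0.9],
  [0,0,0,0.06,-1,-0.45,0.9],
])

```text
t: 25.22
tcp_pos: [0.4422, -0.1223, 0.133]
orientation: [[-0.992, -0.13, 0.001], [-0.13, 0.992, -0.001], [-0.001, -0.001, -1.0]]
force: [-0.1, 0.5, 0.2]
gripper_width: 0.608
gripper_force: 0.0
```

```bash
python3 -c "
from h import *
st(); go(-.172,.105,.09)
s=snap('top'); f=lambda a:np.array(a)/4+[170,180]
cv2.imwrite('pics/p6.png',cv2.resize(s['pixels'][180:325,170:330],None,fx=4,fy=4,interpolation=cv2.INTER_CUBIC))
for o in stands(s,box=(370,190,500,310)): print(o)"
```

```text
t 25.23 ramp xy [-0.0902  0.1055] z 0.133 tool y yaw rel -0.37 F [-0.1  0.5  0.2] w 0.608 gf 0.0 j7 [ 15. 121.  44. 108.]
shares [-0.004 -0.327  0.172]
(array([373.125, 303.75 ]), array([ 0.39826459, -0.16719163,  0.05      ]), np.float64(0.02483998567479867), np.float64(-1.0070283091766523))
(array([380.39224243, 299.33189392]), array([ 0.40781426, -0.18353323,  0.05      ]), np.float64(0.019349591470533098), np.float64(-22.954010838794332))
(array([466.9391861 , 288.76013947]), array([ 0.42858444, -0.37758359,  0.05      ]), np.float64(0.03655530661293463), np.float64(7.841882927438392))
(array([388.625, 288.   ]), array([ 0.43278151, -0.20236771,  0.05      ]), np.float64(0.09478342757423976), np.float64(-1.1453067437853603))
(array([461.81100464, 219.64799881]), array([ 0.58376407, -0.37099061,  0.05      ]), np.float64(0.036013770116719), np.float64(8.426429689214515))
(array([391.12917328, 210.11466599]), array([ 0.60714981, -0.21166392,  0.05      ]), np.float64(0.03638131776884061), np.float64(3.2723317013347164))
```

View pics/p6.png

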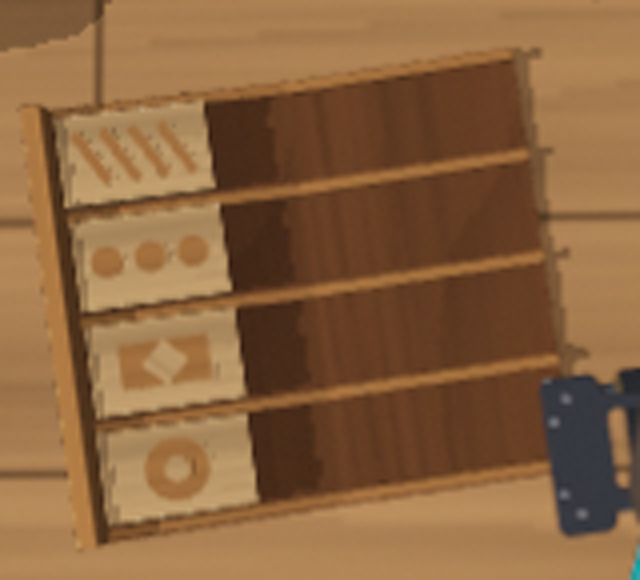

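The lane +90 plaque now lines up with the other three against the stop. On to stand C at (0.453, -0.203), pixel (389,279), which I'll take for lane +90.

Call:
servo_tool([
  [0,0,-0.08,0,-0.16,0,0.65],
  [0,0,-0.149,-0.004,-0.327,0,0.65],
  [0,0,-0.149,-0.004,-0.327,0.15,0.65],
  [0,0,-0.149,-0.004,-0.327,0.15,0.65],
  [0,0,-0.149,-0.004,-0.327,0.15,0.65],
])

```text
t: 25.9
tcp_pos: [0.4548, -0.1977, 0.0955]
orientation: [[-0.931, -0.365, -0.0], [-0.365, 0.931, 0.001], [0.0, 0.001, -1.0]]
force: [0.6, 0.6, -0.3]
gripper_width: 0.649
gripper_force: 0.0
```

```bash
python3 -c "
from h import *
st(); go(-.172,.105,.007)
s=snap('scene'); cv2.imwrite('pics/p7.png',cv2.resize(s['pixels'][130:280,220:420],None,fx=4,fy=4,interpolation=cv2.INTER_CUBIC))"
```

```text
t 25.9 ramp xy [-0.1666  0.1032] z 0.0955 tool y yaw rel 13.59 F [ 0.6  0.6 -0.3] w 0.649 gf 0.0 j7 [ 23. 117.  41. 130.]
shares [ 0.012 -0.02   0.354]
```

View pics/p7.png

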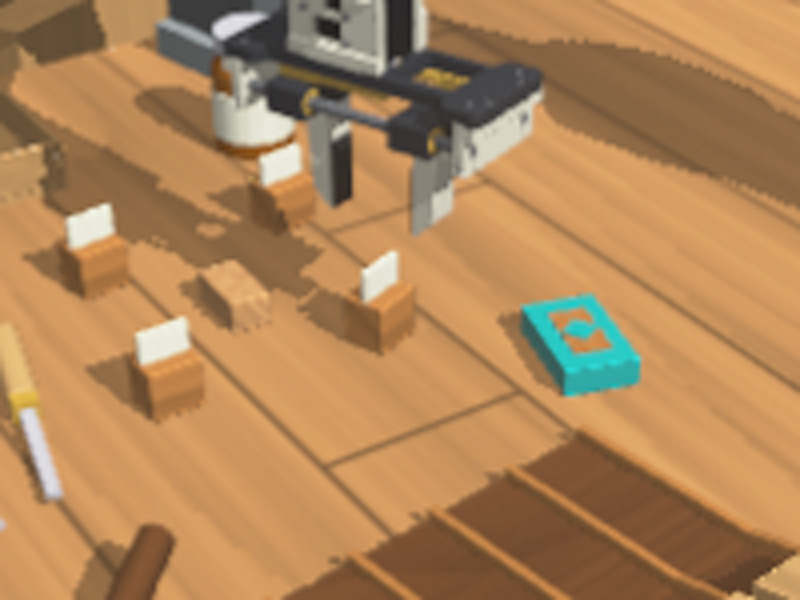

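The gripper hangs over stand C, whose card is at crop (379,276); the others and the sander are clear of it. Descending to grip.

Call:
servo_tool([
  [0,0,0,0.012,-0.02,0,0.65],
  [0,0,0,0.012,-0.02,0.12,0.65],
  [0,0,0,0.012,-0.02,0.24,0.65],
  [0,0,0,0.012,-0.02,0.36,0.65],
  [0,0,0,0.012,-0.02,0.36,0.65],
  [0,0,0,0.012,-0.02,0.36,0.45],
  [0,0,0,0.012,-0.02,0.36,0.3],
  [0,0,0,0.012,-0.02,0.36,0.2],
  [0,0,0,0.012,-0.02,0.36,0.2],
  [0,0,0,0.012,-0.02,0.36,0.2],
], squeeze=25)

```text
t: 27.2
tcp_pos: [0.4541, -0.2054, 0.0062]
orientation: [[-0.932, -0.363, 0.001], [-0.363, 0.932, -0.0], [-0.001, -0.001, -1.0]]
force: [-0.9, 0.2, 7.8]
gripper_width: 0.347
gripper_force: 25.0
```

```bash
python3 -c "
from h import *
st(); go(-.056,.09,.06)"
```

```text
t 27.2 ramp xy [-0.1741  0.105 ] z 0.0062 tool y yaw rel 13.45 F [-0.9  0.2  7.8] w 0.347 gf 25.0 j7 [ 23. 119.  30. 130.]
shares [-0.168  0.445 -0.216]
```

Call:
servo_tool([
  [0,0,0,0,0,-0.06,0.2],
  [0,0,0.04,-0.02,0.06,-0.07,0.2],
  [0,0,0.08,-0.06,0.16,-0.07,0.2],
  [0,0,0.12,-0.1,0.26,-0.07,0.2],
  [0,0,0.149,-0.14,0.36,-0.07,0.2],
  [0,0,0.149,-0.16,0.42,-0.07,0.2],
  [0,0,0.149,-0.168,0.445,-0.07,0.2],
  [0,0,0.149,-0.168,0.445,-0.07,0.2],
  [0,0,0.149,-0.168,0.445,-0.07,0.2],
])

```text
t: 28.32
tcp_pos: [0.4523, -0.0875, 0.0228]
orientation: [[-0.991, -0.136, 0.0], [-0.136, 0.991, -0.001], [-0.0, -0.001, -1.0]]
force: [0.1, 0.3, -0.4]
gripper_width: 0.344
gripper_force: 25.0
```

```bash
cat >> h.py <<'E'
def cards(n='top',z=.05,**k):
    for o in stands(snap(n),**k): print(o[0].round(0),'ramp',rc(o[1]).round(4),'len',round(o[2],3),'yaw',round(o[3]-7.83,1))
E
python3 -c "
from h import *
st(); go(-.056,.09,.006)"
```

```text
t 28.32 ramp xy [-0.0571  0.0907] z 0.0228 tool y yaw rel -0.04 F [ 0.1  0.3 -0.4] w 0.344 gf 25.0 j7 [  7. 124.  29. 106.]
shares [-0.003  0.004  0.067]
```

Call:
servo_tool([
  [0,0,0,-0.003,0.004,0.03,0.2],
  [0,0,0,-0.003,0.004,0.05,0.2],
  [0,0,0,-0.003,0.004,0.064,0.2],
  [0,0,0,-0.003,0.004,0.066,0.2],
  [0,0,0,-0.003,0.004,0.066,0.2],
  [0,0,0,-0.003,0.004,0.066,0.4],
  [0,0,0,-0.003,0.004,0.066,0.55],
  [0,0,0,-0.003,0.004,0.066,0.55],
  [0,0,0,-0.003,0.004,-0.05,0.55],
  [0,0,0,-0.003,0.004,-0.25,0.55],
  [0,0,0,-0.003,0.004,-0.4,0.55],
])

```text
t: 29.7
tcp_pos: [0.4532, -0.0853, 0.1244]
orientation: [[-0.991, -0.137, 0.001], [-0.137, 0.991, -0.0], [-0.001, -0.0, -1.0]]
force: [0.7, 0.1, 0.1]
gripper_width: 0.547
gripper_force: 0.0
```

```bash
python3 -c "
from h import *
st(); cards(); cards('scene',box=(200,150,400,270)); go(-.201,-.046,.10)"
```

```text
t 29.7 ramp xy [-0.055   0.0896] z 0.1244 tool y yaw rel 0.03 F [0.7 0.1 0.1] w 0.547 gf 0.0 j7 [  6. 121.  43. 106.]
[467. 289.] ramp [-0.3412  0.1537] len 0.037 yaw 0.0
[353. 284.] ramp [-0.0912  0.104 ] len 0.115 yaw -8.7
[462. 220.] ramp [-0.3558 -0.0009] len 0.036 yaw 0.6
[391. 210.] ramp [-0.2013 -0.0457] len 0.036 yaw -5.6
[209. 253.] ramp [-0.1442 -0.2194] len 0.089 yaw -87.6
[230. 243.] ramp [-0.1473 -0.1648] len 0.093 yaw 69.3
[341. 219.] ramp [-0.0516  0.0891] len 0.044 yaw 0.2
[260. 215.] ramp [-0.1976 -0.0465] len 0.039 yaw -5.6
[242. 186.] ramp [-0.3524 -0.0012] len 0.04 yaw -0.5
[290. 171.] ramp [-0.3373  0.1515] len 0.041 yaw -0.2
[332. 166.] ramp [-0.2762  0.2595] len 0.033 yaw 3.8
[365. 175.] ramp [-0.1753  0.3017] len 0.211 yaw 13.3
[283. 159.] ramp [-0.4121  0.1846] len 0.062 yaw -28.5
shares [-0.53  -0.581  0.112]
```

Call:
servo_tool([
  [0,0,0.02,-0.13,-0.15,-0.05,0.65],
  [0,0,0.04,-0.27,-0.3,-0.05,0.65],
  [0,0,0.05,-0.41,-0.45,0,0.65],
  [0,0,0.05,-0.53,-0.585,0.1,0.65],
  [0,0,0.05,-0.53,-0.585,0.1,0.65],
])

```text
t: 30.42
tcp_pos: [0.6029, -0.2143, 0.093]
orientation: [[-0.998, -0.056, -0.006], [-0.056, 0.998, 0.0], [0.006, 0.0, -1.0]]
force: [-0.8, 0.0, 0.6]
gripper_width: 0.65
gripper_force: 0.0
```

```bash
python3 -c "
from h import *
st(); go(-.2013,-.0457,.007); cards('scene',box=(230,195,330,240))"
```

```text
t 30.43 ramp xy [-0.2032 -0.0412] z 0.093 tool y yaw rel -4.63 F [-0.8  0.   0.6] w 0.65 gf 0.0 j7 [ 14.  97.  49. 113.]
shares [-0.019  0.009  0.344]
[260. 215.] ramp [-0.1976 -0.0466] len 0.039 yaw -5.6
[268. 199.] ramp [-0.2471  0.0129] len 0.047 yaw 57.8
```

Call:
servo_tool([
  [0,0,0,-0.005,0,0.12,0.65],
  [0,0,0,-0.005,0,0.24,0.65],
  [0,0,0,-0.005,0,0.365,0.65],
  [0,0,0,-0.005,0,0.365,0.65],
  [0,0,0,-0.005,0,0.365,0.65],
  [0,0,0,-0.005,0,0.365,0.45],
  [0,0,0,-0.005,0,0.365,0.3],
  [0,0,0,-0.005,0,0.365,0.2],
  [0,0,0,-0.005,0,0.365,0.2],
  [0,0,0,-0.005,0,0.365,0.2],
], squeeze=25)

```text
t: 31.72
tcp_pos: [0.6057, -0.2122, 0.007]
orientation: [[-0.998, -0.059, 0.001], [-0.059, 0.998, -0.0], [-0.001, -0.0, -1.0]]
force: [-1.6, -0.0, 5.2]
gripper_width: 0.348
gripper_force: 24.9
```

```bash
python3 -c "
from h import *
st(); go(-.056,-.09,.006)"
```

```text
t 31.73 ramp xy [-0.2015 -0.0443] z 0.007 tool y yaw rel -4.48 F [-1.6 -0.   5.2] w 0.348 gf 24.9 j7 [ 14.  98.  41. 113.]
shares [-0.137  0.594  0.004]
```

Call:
servo_tool([
  [0,0,0,0,0,-0.06,0.2],
  [0,0,0,-0.02,0.08,-0.07,0.2],
  [0,0,-0.02,-0.05,0.2,-0.07,0.2],
  [0,0,-0.04,-0.08,0.32,-0.07,0.2],
  [0,0,-0.05,-0.1,0.44,-0.07,0.2],
  [0,0,-0.05,-0.12,0.54,-0.07,0.2],
  [0,0,-0.05,-0.132,0.594,-0.07,0.2],
  [0,0,-0.05,-0.132,0.594,-0.07,0.2],
  [0,0,-0.05,-0.132,0.594,-0.07,0.2],
])

```text
t: 32.85
tcp_pos: [0.6293, -0.0632, 0.0239]
orientation: [[-0.991, -0.136, -0.0], [-0.136, 0.991, -0.001], [0.0, -0.001, -1.0]]
force: [0.4, -0.5, -1.1]
gripper_width: 0.345
gripper_force: 24.9
```

```bash
python3 -c "
from h import *
st(); go(-.056,-.0886,.007)"
```

```text
t 32.85 ramp xy [-0.0571 -0.088 ] z 0.0239 tool y yaw rel -0.04 F [ 0.4 -0.5 -1.1] w 0.345 gf 24.9 j7 [  1.  99.  42. 103.]
shares [-0.002  0.005  0.068]
```

Call:
servo_tool([
  [0,0,0,-0.003,0.004,0.03,0.2],
  [0,0,0,-0.003,0.004,0.05,0.2],
  [0,0,0,-0.003,0.004,0.064,0.2],
  [0,0,0,-0.003,0.004,0.068,0.2],
  [0,0,0,-0.003,0.004,0.068,0.2],
  [0,0,0,-0.003,0.004,0.068,0.4],
  [0,0,0,-0.003,0.004,0.068,0.55],
  [0,0,0,-0.003,0.004,0.068,0.55],
  [0,0,0,-0.003,0.004,-0.05,0.55],
  [0,0,0,-0.003,0.004,-0.25,0.55],
  [0,0,0,-0.003,0.004,-0.4,0.55],
])

```text
t: 34.22
tcp_pos: [0.6308, -0.0607, 0.1259]
orientation: [[-0.991, -0.137, 0.001], [-0.137, 0.991, -0.0], [-0.001, -0.0, -1.0]]
force: [-0.2, -0.7, -0.4]
gripper_width: 0.551
gripper_force: 0.0
```

```bash
python3 -c "
from h import *
st(); cards('scene',box=(230,150,360,290)); cards(); go(-.3558,-.0009,.10)"
```

```text
t 34.23 ramp xy [-0.0548 -0.0898] z 0.1259 tool y yaw rel 0.04 F [-0.2 -0.7 -0.4] w 0.551 gf 0.0 j7 [  1.  97.  52. 102.]
[281. 249.] ramp [-0.0515 -0.0908] len 0.041 yaw -0.7
[231. 246.] ramp [-0.1362 -0.1688] len 0.069 yaw 68.2
[341. 219.] ramp [-0.0516  0.0891] len 0.044 yaw 0.2
[300. 206.] ramp [-0.1637  0.0555] len 0.175 yaw 14.8
[239. 180.] ramp [-0.3889  0.011 ] len 0.123 yaw 67.6
[267. 167.] ramp [-0.4027  0.1158] len 0.126 yaw -96.2
[290. 162.] ramp [-0.3835  0.1882] len 0.17 yaw 54.4
[467. 289.] ramp [-0.3412  0.1537] len 0.037 yaw 0.0
[462. 220.] ramp [-0.3558 -0.0009] len 0.036 yaw 0.6
shares [ 0.37  -1.201  0.116]
```

Call:
servo_tool([
  [0,0,0,0.08,-0.25,0,0.65],
  [0,0,0,0.16,-0.5,0,0.65],
  [0,0,0,0.24,-0.75,0,0.65],
  [0,0,0,0.32,-1,0,0.65],
  [0,0,0,0.37,-1,0,0.65],
  [0,0,0,0.37,-1,0,0.65],
])

```text
t: 35.08
tcp_pos: [0.5707, -0.3225, 0.1231]
orientation: [[-0.991, -0.133, -0.002], [-0.133, 0.991, 0.0], [0.002, 0.001, -1.0]]
force: [0.5, 0.6, -0.7]
gripper_width: 0.652
gripper_force: 0.0
```

Call:
servo_tool([
  [0,0,0,0,-0.2,0.05,0.65],
  [0,0,0,0,-0.205,0.12,0.65],
  [0,0,0,0,-0.205,0.12,0.65],
  [0,0,0,0,-0.205,0.12,0.65],
])

```text
t: 35.58
tcp_pos: [0.581, -0.3687, 0.0939]
orientation: [[-0.99, -0.14, 0.0], [-0.14, 0.99, 0.002], [-0.0, 0.002, -1.0]]
force: [-0.4, -0.1, 0.2]
gripper_width: 0.645
gripper_force: 0.0
```

```bash
python3 -c "
from h import *
st(); go(-.3558,-.0009,.007)"
```

```text
t 35.58 ramp xy [-0.3532  0.0015] z 0.0939 tool y yaw rel 0.22 F [-0.4 -0.1  0.2] w 0.645 gf 0.0 j7 [ 27.  89.  53. 131.]
shares [-0.009 -0.011  0.348]
```

Call:
servo_tool([
  [0,0,0,-0.006,-0.006,0.12,0.65],
  [0,0,0,-0.006,-0.006,0.24,0.65],
  [0,0,0,-0.006,-0.006,0.36,0.65],
  [0,0,0,-0.006,-0.006,0.36,0.65],
  [0,0,0,-0.006,-0.006,0.36,0.65],
  [0,0,0,-0.006,-0.006,0.36,0.45],
  [0,0,0,-0.006,-0.006,0.36,0.3],
  [0,0,0,-0.006,-0.006,0.36,0.2],
  [0,0,0,-0.006,-0.006,0.36,0.2],
  [0,0,0,-0.006,-0.006,0.36,0.2],
], squeeze=25)

```text
t: 36.83
tcp_pos: [0.5816, -0.3732, 0.0044]
orientation: [[-0.991, -0.137, 0.0], [-0.137, 0.991, -0.0], [-0.0, -0.0, -1.0]]
force: [-0.5, 0.7, 4.2]
gripper_width: 0.346
gripper_force: 25.0
```

```bash
python3 -c "
from h import *
st(); go(-.056,-.03,.006)"
```

```text
t 36.83 ramp xy [-0.3577  0.0016] z 0.0044 tool y yaw rel 0.02 F [-0.5  0.7  4.2] w 0.346 gf 25.0 j7 [ 27.  90.  45. 132.]
shares [-0.127  1.207 -0.007]
```

Call:
servo_tool([
  [0,0,0,0,0,-0.06,0.2],
  [0,0,0,-0.04,0.06,-0.08,0.2],
  [0,0,0,-0.08,0.18,-0.08,0.2],
  [0,0,0,-0.116,0.3,-0.08,0.2],
  [0,0,0,-0.116,0.44,-0.08,0.2],
  [0,0,0,-0.116,0.58,-0.08,0.2],
  [0,0,0,-0.116,0.72,-0.08,0.2],
  [0,0,0,-0.116,0.86,-0.08,0.2],
  [0,0,0,-0.116,0.96,-0.08,0.2],
  [0,0,0,-0.116,1,-0.08,0.2],
  [0,0,0,-0.116,1,-0.08,0.2],
])

```text
t: 38.2
tcp_pos: [0.5764, -0.1203, 0.0242]
orientation: [[-0.99, -0.139, 0.001], [-0.139, 0.99, 0.0], [-0.001, 0.0, -1.0]]
force: [-0.4, -0.6, -0.7]
gripper_width: 0.344
gripper_force: 25.0
```

```bash
python3 -c "
from h import *
st(); go(-.056,-.0275,.007)"
```

```text
t 38.2 ramp xy [-0.1065 -0.0278] z 0.0242 tool y yaw rel 0.14 F [-0.4 -0.6 -0.7] w 0.344 gf 25.0 j7 [  6. 106.  38. 111.]
shares [0.001 0.202 0.069]
```

Call:
servo_tool([
  [0,0,0,0,0.1,0,0.2],
  [0,0,0,0,0.17,0,0.2],
  [0,0,0,0,0.204,0,0.2],
  [0,0,0,0,0.204,0.03,0.2],
  [0,0,0,0,0.204,0.055,0.2],
  [0,0,0,0,0.204,0.07,0.2],
  [0,0,0,0,0.204,0.07,0.2],
  [0,0,0,0,0.204,0.07,0.4],
  [0,0,0,0,0.204,0.07,0.55],
  [0,0,0,0,0.204,0.07,0.55],
  [0,0,0,0,0.204,-0.1,0.55],
  [0,0,0,0,0.204,-0.35,0.55],
])

```text
t: 39.7
tcp_pos: [0.5672, -0.0706, 0.1108]
orientation: [[-0.991, -0.137, -0.005], [-0.137, 0.991, 0.0], [0.005, 0.001, -1.0]]
force: [1.0, -0.3, 1.0]
gripper_width: 0.548
gripper_force: 0.0
```

```bash
python3 -c "
from h import *
st(); cards('scene',box=(230,150,360,290)); cards(); go(-.3412,.1537,.12)"
```

```text
t 39.7 ramp xy [-0.056  -0.0254] z 0.1108 tool y yaw rel 0.04 F [ 1.  -0.3  1. ] w 0.548 gf 0.0 j7 [ -0. 106.  47. 105.]
[281. 249.] ramp [-0.0517 -0.0905] len 0.041 yaw -0.7
[231. 246.] ramp [-0.1362 -0.1692] len 0.069 yaw 69.3
[302. 238.] ramp [-0.0535 -0.0297] len 0.041 yaw -0.5
[341. 219.] ramp [-0.0516  0.0891] len 0.044 yaw 0.2
[291. 193.] ramp [-0.2324  0.0764] len 0.037 yaw 52.5
[325. 203.] ramp [-0.1369  0.1145] len 0.18 yaw 13.7
[265. 175.] ramp [-0.3625  0.0825] len 0.085 yaw 65.2
[294. 166.] ramp [-0.3557  0.1798] len 0.091 yaw -90.5
[313. 161.] ramp [-0.3412  0.2438] len 0.158 yaw 50.6
[467. 289.] ramp [-0.3412  0.1537] len 0.037 yaw 0.0
[346. 226.] ramp [-0.0962 -0.0267] len 0.162 yaw -8.7
shares [ 0.744 -1.133 -0.013]
```

```bash
python3 -c "
from h import *
s=snap('top'); im=s['pixels'][280:335,490:560]
h=cv2.cvtColor(im,cv2.COLOR_BGR2HSV); m=((h[...,1]<60)&(h[...,2]>130)).astype(np.uint8)
c=max(cv2.findContours(m,0,1)[0],key=cv2.contourArea); print(cv2.minEnclosingCircle(c),cv2.boundingRect(c))
for z in(.1,.0): print(z,[ (w.round(3),rc(w).round(3)) for w in world(s,[[530,309],[513,305]],z)])
s2=snap('scene'); print(rc(world(s2,[[282,139]],.1)[0]))
a=cv2.resize(im,None,fx=7,fy=7,interpolation=cv2.INTER_CUBIC); b=cv2.resize(s2['pixels'][125:175,250:320],None,fx=7,fy=7,interpolation=cv2.INTER_CUBIC)
cv2.imwrite('pics/jar.png',np.vstack([a[:300],b[:300]]))"
```

```text
((40.2931022644043, 29.39655113220215), 13.720274925231934) (27, 17, 28, 26)
0.1 [(array([ 0.385, -0.498,  0.1  ]), array([-0.455,  0.213])), (array([ 0.394, -0.462,  0.1  ]), array([-0.42 ,  0.199]))]
0.0 [(array([ 0.377, -0.539,  0.   ]), array([-0.494,  0.227])), (array([ 0.387, -0.499,  0.   ]), array([-0.456,  0.211]))]
[-0.43971042  0.20368657]
```

View pics/jar.png

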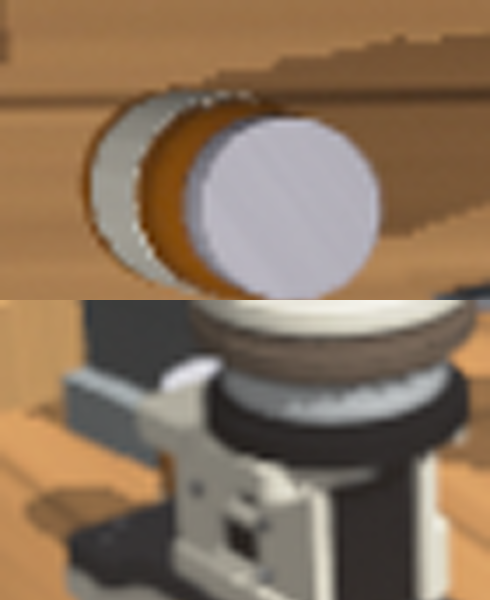

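The jar at (532,310) stands too close to stand D for the gripper body in the aligned pose. So I'll grip D crosswise, move it to open table, then regrip it aligned.

Call:
servo_tool([
  [0,0,0.11,0.05,-0.08,-0.08,0.75],
  [0,0,0.22,0.12,-0.2,-0.08,0.75],
  [0,0,0.33,0.2,-0.32,-0.08,0.75],
  [0,0,0.44,0.28,-0.44,-0.08,0.75],
  [0,0,0.55,0.36,-0.56,-0.08,0.75],
  [0,0,0.66,0.44,-0.68,-0.08,0.75],
  [0,0,0.77,0.52,-0.8,-0.08,0.75],
  [0,0,0.88,0.6,-0.9,-0.08,0.75],
  [0,0,0.97,0.65,-0.95,-0.08,0.75],
  [0,0,1,0.7,-1,-0.08,0.75],
  [0,0,1,0.7,-1,-0.08,0.75],
  [0,0,1,0.7,-1,-0.08,0.75],
])

```text
t: 41.4
tcp_pos: [0.4302, -0.3415, 0.131]
orientation: [[-0.139, 0.99, -0.0], [0.99, 0.139, 0.001], [0.001, -0.0, -1.0]]
force: [0.4, -0.2, 0.1]
gripper_width: 0.749
gripper_force: 0.0
```

```bash
python3 -c "
from h import *
st(); go(-.3412,.1537,.10); cards(box=(330,190,500,310))"
```

```text
t 41.4 ramp xy [-0.3057  0.1472] z 0.131 tool y yaw rel -89.83 F [ 0.4 -0.2  0.1] w 0.749 gf 0.0 j7 [ 12. 110.  49.  59.]
shares [-0.142 -0.027  0.124]
[493. 306.] ramp [-0.3923  0.2012] len 0.039 yaw -69.6
[465. 298.] ramp [-0.3331  0.1726] len 0.057 yaw 6.9
[477. 288.] ramp [-0.364   0.1558] len 0.082 yaw -38.4
[336. 280.] ramp [-0.054   0.0902] len 0.035 yaw 0.6
```

Call:
servo_tool([
  [0,0,0,-0.142,-0.027,0,0.75],
  [0,0,0,-0.142,-0.027,0.12,0.75],
  [0,0,0,-0.142,-0.027,0.24,0.75],
  [0,0,0,-0.142,-0.027,0.37,0.75],
  [0,0,0,-0.142,-0.027,0.49,0.75],
  [0,0,0,-0.142,-0.027,0.49,0.75],
  [0,0,0,-0.142,-0.027,0.49,0.5],
  [0,0,0,-0.142,-0.027,0.49,0.35],
  [0,0,0,-0.142,-0.027,0.49,0.3],
  [0,0,0,-0.142,-0.027,0.49,0.3],
], squeeze=25)

```text
t: 42.7
tcp_pos: [0.4286, -0.3789, 0.0098]
orientation: [[-0.137, 0.991, 0.001], [0.991, 0.137, -0.001], [-0.001, 0.001, -1.0]]
force: [0.4, -0.2, 4.3]
gripper_width: 0.411
gripper_force: 25.0
```

```bash
python3 -c "
from h import *
st(); go(-.19,.13,.008)"
```

```text
t 42.7 ramp xy [-0.3425  0.1539] z 0.0098 tool y yaw rel -89.96 F [ 0.4 -0.2  4.3] w 0.411 gf 25.0 j7 [ 20. 109.  38.  68.]
shares [0.61  0.096 0.007]
```

Call:
servo_tool([
  [0,0,0,0,0,-0.05,0.3],
  [0,0,0,0.08,0.01,-0.06,0.3],
  [0,0,0,0.2,0.03,-0.06,0.3],
  [0,0,0,0.34,0.05,-0.06,0.3],
  [0,0,0,0.48,0.08,-0.06,0.3],
  [0,0,0,0.57,0.096,-0.06,0.3],
  [0,0,0,0.61,0.096,-0.06,0.3],
  [0,0,0,0.61,0.096,-0.06,0.3],
  [0,0,0,0.61,0.096,-0.03,0.3],
  [0,0,0,0.61,0.096,0,0.3],
  [0,0,0,0.61,0.096,0.004,0.3],
  [0,0,0,0.61,0.096,0.004,0.3],
])

```text
t: 44.2
tcp_pos: [0.4309, -0.2255, 0.0085]
orientation: [[-0.135, 0.991, 0.001], [0.991, 0.135, 0.0], [-0.0, 0.001, -1.0]]
force: [-2.3, 1.5, 13.7]
gripper_width: 0.412
gripper_force: 25.0
```

```bash
python3 -c "
from h import *
st()"
```

```text
t 44.2 ramp xy [-0.1909  0.1307] z 0.0085 tool y yaw rel -90.07 F [-2.3  1.5 13.7] w 0.412 gf 25.0 j7 [  4. 121.  31.  55.]
```

Call:
servo_tool([
  [0,0,0,0,0,-0.008,0.5],
  [0,0,0,0,0,-0.008,0.7],
  [0,0,0,0,0,-0.008,0.7],
  [0,0,0,0,0,-0.2,0.7],
  [0,0,-0.12,0,0,-0.4,0.7],
  [0,0,-0.24,0,0,-0.4,0.7],
  [0,0,-0.36,0,0,-0.4,0.7],
  [0,0,-0.48,0,0,-0.4,0.7],
  [0,0,-0.6,0,0,-0.4,0.7],
  [0,0,-0.72,0,0,-0.4,0.7],
  [0,0,-0.84,0,0,-0.4,0.7],
  [0,0,-0.96,0,0,-0.4,0.7],
])

```text
t: 45.7
tcp_pos: [0.4307, -0.2242, 0.1076]
orientation: [[-0.997, -0.072, -0.001], [-0.072, 0.997, 0.0], [0.001, 0.0, -1.0]]
force: [0.3, 0.2, -0.7]
gripper_width: 0.7
gripper_force: 0.0
```

```bash
python3 -c "
from h import *
st(); cards('scene',box=(200,150,400,290)); go(-.1905,.13,.008)"
```

```text
t 45.7 ramp xy [-0.1895  0.1307] z 0.1076 tool y yaw rel -3.68 F [ 0.3  0.2 -0.7] w 0.7 gf 0.0 j7 [ 14. 119.  42. 124.]
[209. 253.] ramp [-0.1445 -0.2191] len 0.089 yaw -88.1
[289. 243.] ramp [-0.0574 -0.0646] len 0.041 yaw -3.4
[230. 243.] ramp [-0.147  -0.1649] len 0.093 yaw 69.3
[303. 237.] ramp [-0.0534 -0.0263] len 0.041 yaw -4.8
[341. 219.] ramp [-0.0516  0.0891] len 0.044 yaw 0.2
[317. 193.] ramp [-0.1866  0.1291] len 0.042 yaw -0.1
[283. 159.] ramp [-0.4121  0.1846] len 0.062 yaw -28.5
[334. 159.] ramp [-0.3095  0.3024] len 0.193 yaw 22.8
shares [-0.003 -0.003  0.399]
```

The expected knock has happened: the lane -90 stand now sits at about (-0.060, -0.065) against the lane -30 stand. I'll place D first and then reset those two.

Call:
servo_tool([
  [0,0,-0.041,-0.005,-0.003,0.1,0.65],
  [0,0,-0.041,-0.005,-0.003,0.22,0.65],
  [0,0,-0.041,-0.005,-0.003,0.34,0.65],
  [0,0,-0.041,-0.005,-0.003,0.4,0.65],
  [0,0,-0.041,-0.005,-0.003,0.4,0.65],
  [0,0,-0.041,-0.005,-0.003,0.4,0.45],
  [0,0,-0.041,-0.005,-0.003,0.4,0.3],
  [0,0,-0.041,-0.005,-0.003,0.4,0.2],
  [0,0,-0.041,-0.005,-0.003,0.4,0.2],
], squeeze=25)

```text
t: 46.88
tcp_pos: [0.4328, -0.2251, 0.0087]
orientation: [[-0.991, -0.13, 0.001], [-0.13, 0.991, -0.0], [-0.001, -0.001, -1.0]]
force: [-0.5, 0.6, 5.5]
gripper_width: 0.342
gripper_force: 25.0
```

```bash
python3 -c "
from h import *
st(); go(-.056,.031,.008)"
```

```text
t 46.88 ramp xy [-0.1908  0.1288] z 0.0087 tool y yaw rel -0.34 F [-0.5  0.6  5.5] w 0.342 gf 25.0 j7 [ 17. 120.  29. 130.]
shares [-0.388  0.541  0.003]
```

Call:
servo_tool([
  [0,0,0,0,0,-0.06,0.2],
  [0,0,0,0,0.08,-0.07,0.2],
  [0,0,-0.004,-0.02,0.18,-0.07,0.2],
  [0,0,-0.004,-0.12,0.2,-0.07,0.2],
  [0,0,-0.004,-0.24,0.2,-0.07,0.2],
  [0,0,-0.004,-0.34,0.2,-0.07,0.2],
  [0,0,-0.004,-0.394,0.22,-0.07,0.2],
  [0,0,-0.004,-0.394,0.32,-0.07,0.2],
  [0,0,-0.004,-0.394,0.43,-0.07,0.2],
  [0,0,-0.004,-0.394,0.52,-0.07,0.2],
  [0,0,-0.004,-0.394,0.541,-0.07,0.2],
  [0,0,-0.004,-0.394,0.541,-0.07,0.2],
])

```text
t: 48.38
tcp_pos: [0.5121, -0.0782, 0.0257]
orientation: [[-0.991, -0.137, -0.0], [-0.137, 0.991, -0.0], [0.0, -0.0, -1.0]]
force: [-0.1, 0.2, -0.9]
gripper_width: 0.347
gripper_force: 25.0
```

```bash
python3 -c "
from h import *
st(); go(-.056,.0295,.008)"
```

```text
t 48.38 ramp xy [-0.056   0.0302] z 0.0257 tool y yaw rel 0.04 F [-0.1  0.2 -0.9] w 0.347 gf 25.0 j7 [ -2. 116.  34. 111.]
shares [-0.003  0.     0.071]
```

Call:
servo_tool([
  [0,0,0,-0.003,0,0.03,0.2],
  [0,0,0,-0.003,0,0.055,0.2],
  [0,0,0,-0.003,0,0.072,0.2],
  [0,0,0,-0.003,0,0.072,0.2],
  [0,0,0,-0.003,0,0.072,0.4],
  [0,0,0,-0.003,0,0.072,0.55],
  [0,0,0,-0.003,0,0.072,0.55],
  [0,0,0,-0.003,0,-0.1,0.55],
  [0,0,0,-0.003,0,-0.3,0.55],
  [0,0,0,0.04,-0.3,-0.4,0.55],
  [0,0,0,0.1,-0.5,-0.4,0.55],
  [0,0,0,0.1,-0.5,-0.4,0.55],
])

```text
t: 49.88
tcp_pos: [0.5034, -0.2117, 0.1264]
orientation: [[-0.992, -0.128, 0.001], [-0.128, 0.992, -0.004], [-0.001, -0.004, -1.0]]
force: [-0.2, 0.3, 0.3]
gripper_width: 0.553
gripper_force: 0.0
```

```bash
python3 -c "
from h import *
st(); cards('scene',box=(250,190,370,290)); cards(box=(300,190,500,310)); s=snap('scene'); cv2.imwrite('pics/p8.png',cv2.resize(s['pixels'][190:330,250:410],None,fx=4,fy=4,interpolation=cv2.INTER_CUBIC))"
```

```text
t 49.88 ramp xy [-0.1871  0.057 ] z 0.1264 tool y yaw rel -0.46 F [-0.2  0.3  0.3] w 0.553 gf 0.0 j7 [  9. 110.  47. 124.]
[289. 243.] ramp [-0.0575 -0.0646] len 0.041 yaw -3.1
[303. 237.] ramp [-0.0536 -0.0258] len 0.042 yaw -5.4
[322. 228.] ramp [-0.0528  0.0307] len 0.044 yaw 0.2
[341. 219.] ramp [-0.0516  0.0891] len 0.044 yaw 0.2
[363. 210.] ramp [-0.0459  0.1582] len 0.043 yaw 69.3
[336. 280.] ramp [-0.054   0.0902] len 0.035 yaw 0.6
[332. 254.] ramp [-0.0555  0.0316] len 0.035 yaw -0.7
[329. 228.] ramp [-0.0562 -0.0254] len 0.036 yaw -5.1
[427. 272.] ramp [-0.2585  0.1028] len 0.248 yaw -34.5
[328. 211.] ramp [-0.0601 -0.0639] len 0.035 yaw -3.3
```

View pics/p8.png

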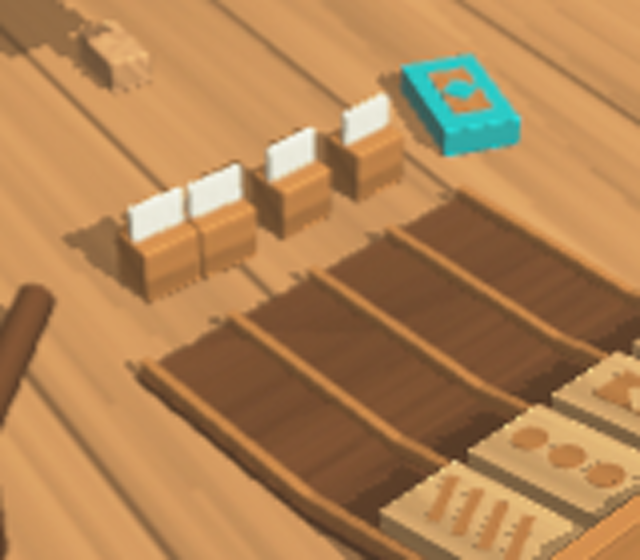

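All four stands are standing. The knocked one is at crop (157,243), touching its neighbour at (217,220). Resetting it now.

```bash
python3 -c "
from h import *
go(-.0601,-.067,.09)"
```

```text
shares [-0.489  0.48   0.14 ]
```

Call:
servo_tool([
  [0,0,0.01,-0.16,0.12,0,0.6],
  [0,0,0.02,-0.32,0.24,0,0.6],
  [0,0,0.03,-0.47,0.36,0,0.6],
  [0,0,0.03,-0.489,0.478,0.05,0.6],
  [0,0,0.03,-0.489,0.478,0.1,0.6],
  [0,0,0.03,-0.489,0.478,0.1,0.6],
  [0,0,0.03,-0.489,0.478,0.1,0.6],
])

```text
t: 50.9
tcp_pos: [0.6091, -0.0712, 0.1006]
orientation: [[-0.996, -0.089, -0.0], [-0.089, 0.996, -0.001], [0.0, -0.001, -1.0]]
force: [-0.5, 0.2, 0.2]
gripper_width: 0.601
gripper_force: 0.0
```

```bash
python3 -c "
from h import *
st(); go(-.0601,-.067,.008)"
```

```text
t 50.9 ramp xy [-0.0623 -0.0668] z 0.1006 tool y yaw rel -2.75 F [-0.5  0.2  0.2] w 0.601 gf 0.0 j7 [ -5. 101.  48. 106.]
shares [-0.     0.009  0.37 ]
```

Call:
servo_tool([
  [0,0,0.004,0,0.009,0.12,0.6],
  [0,0,0.004,0,0.009,0.24,0.6],
  [0,0,0.004,0,0.009,0.36,0.6],
  [0,0,0.004,0,0.009,0.37,0.6],
  [0,0,0.004,0,0.009,0.37,0.6],
  [0,0,0.004,0,0.009,0.37,0.45],
  [0,0,0.004,0,0.009,0.37,0.3],
  [0,0,0.004,0,0.009,0.37,0.2],
  [0,0,0.004,0,0.009,0.37,0.2],
], squeeze=25)

```text
t: 52.02
tcp_pos: [0.6099, -0.0681, 0.0089]
orientation: [[-0.997, -0.083, 0.001], [-0.083, 0.997, -0.0], [-0.001, -0.0, -1.0]]
force: [-1.6, -0.3, 6.9]
gripper_width: 0.347
gripper_force: 25.0
```

```bash
python3 -c "
from h import *
st(); go(-.056,-.0925,.008)"
```

```text
t 52.02 ramp xy [-0.0593 -0.068 ] z 0.0089 tool y yaw rel -3.04 F [-1.6 -0.3  6.9] w 0.347 gf 25.0 j7 [ -4. 103.  39. 107.]
shares [-0.097  0.018  0.004]
```

Call:
servo_tool([
  [0,0,0,-0.01,0,-0.03,0.2],
  [0,0,0,-0.05,0.01,-0.05,0.2],
  [0,0,-0.034,-0.101,0.018,-0.05,0.2],
  [0,0,-0.034,-0.101,0.018,-0.05,0.2],
  [0,0,-0.034,-0.101,0.018,-0.05,0.2],
  [0,0,-0.034,-0.101,0.018,-0.02,0.2],
  [0,0,-0.034,-0.101,0.018,0.002,0.2],
  [0,0,-0.034,-0.101,0.018,0.002,0.2],
])

```text
t: 53.02
tcp_pos: [0.6335, -0.0614, 0.0084]
orientation: [[-0.991, -0.136, -0.001], [-0.136, 0.991, 0.0], [0.001, 0.0, -1.0]]
force: [-5.3, 1.0, 10.3]
gripper_width: 0.349
gripper_force: 25.0
```

```bash
python3 -c "
from h import *
st(); cards('scene',box=(250,190,370,290))"
```

```text
t 53.02 ramp xy [-0.0559 -0.0923] z 0.0084 tool y yaw rel -0.0 F [-5.3  1.  10.3] w 0.349 gf 25.0 j7 [ -4.  99.  41. 108.]
[302. 253.] ramp [-0.008  -0.0639] len 0.106 yaw -0.3
[322. 228.] ramp [-0.0528  0.0312] len 0.043 yaw 0.2
[341. 219.] ramp [-0.0516  0.0891] len 0.044 yaw 0.2
[269. 217.] ramp [-0.1744 -0.0366] len 0.094 yaw -94.8
[363. 210.] ramp [-0.0451  0.1579] len 0.043 yaw 63.6
[290. 214.] ramp [-0.1525  0.0109] len 0.082 yaw 54.9
[280. 199.] ramp [-0.2255  0.0353] len 0.061 yaw -10.6
[254. 197.] ramp [-0.28   -0.0118] len 0.044 yaw 56.4
[274. 191.] ramp [-0.2715  0.0484] len 0.064 yaw -41.9
```

Call:
servo_tool([
  [0,0,0,0,0,-0.006,0.4],
  [0,0,0,0,0,-0.006,0.58],
  [0,0,0,0,0,-0.006,0.58],
  [0,0,0,0,0,-0.15,0.58],
  [0,0,0,0,0,-0.38,0.58],
  [0,0,0.03,0.13,0,-0.38,0.58],
  [0,0,0.057,0.266,0,-0.38,0.58],
  [0,0,0.057,0.266,0,-0.38,0.58],
  [0,0,0.057,0.266,0,-0.38,0.58],
])

```text
t: 54.2
tcp_pos: [0.5689, -0.0702, 0.1026]
orientation: [[-0.999, -0.048, 0.001], [-0.048, 0.999, 0.0], [-0.001, 0.0, -1.0]]
force: [0.5, 0.0, 0.2]
gripper_width: 0.581
gripper_force: 0.0
```

```bash
python3 -c "
from h import *
st(); go(-.0562,-.0265,.008);cards('scene',box=(250,190,370,290))"
```

```text
t 54.2 ramp xy [-0.0558 -0.0271] z 0.1026 tool y yaw rel -5.07 F [0.5 0.  0.2] w 0.581 gf 0.0 j7 [ -5. 107.  46. 104.]
shares [ 0.003 -0.002  0.379]
[282. 248.] ramp [-0.0521 -0.0886] len 0.041 yaw -0.6
[303. 237.] ramp [-0.0533 -0.0259] len 0.042 yaw -3.9
[322. 228.] ramp [-0.0528  0.0307] len 0.043 yaw -0.6
[341. 219.] ramp [-0.0516  0.0891] len 0.044 yaw 0.2
[322. 204.] ramp [-0.1336  0.1039] len 0.166 yaw 14.0
```

Call:
servo_tool([
  [0,0,0,0,0,0.12,0.58],
  [0,0,0,0,0,0.24,0.58],
  [0,0,0,0,0,0.36,0.58],
  [0,0,0,0,0,0.38,0.58],
  [0,0,0,0,0,0.38,0.58],
  [0,0,0,0,0,0.38,0.45],
  [0,0,0,0,0,0.38,0.3],
  [0,0,0,0,0,0.38,0.2],
  [0,0,0,0,0,0.38,0.2],
], squeeze=25)

```text
t: 55.38
tcp_pos: [0.5688, -0.0705, 0.0084]
orientation: [[-0.999, -0.047, 0.002], [-0.047, 0.999, -0.0], [-0.002, -0.0, -1.0]]
force: [-1.0, -0.2, 6.1]
gripper_width: 0.348
gripper_force: 25.0
```

```bash
python3 -c "
from h import *
st(); go(-.056,-.030,.008)"
```

```text
t 55.38 ramp xy [-0.0561 -0.027 ] z 0.0084 tool y yaw rel -5.11 F [-1.  -0.2  6.1] w 0.348 gf 25.0 j7 [ -4. 109.  36. 106.]
shares [-0.012  0.002  0.002]
```

Call:
servo_tool([
  [0,0,0,0,0,-0.03,0.2],
  [0,0,-0.03,-0.01,0.001,-0.04,0.2],
  [0,0,-0.056,-0.017,0.002,-0.04,0.2],
  [0,0,-0.056,-0.017,0.002,-0.04,0.2],
  [0,0,-0.056,-0.017,0.002,-0.02,0.2],
  [0,0,-0.056,-0.017,0.002,0.002,0.2],
  [0,0,-0.056,-0.017,0.002,0.002,0.2],
  [0,0,-0.056,-0.017,0.002,-0.002,0.4],
  [0,0,-0.056,-0.017,0.002,-0.002,0.58],
  [0,0,-0.056,-0.017,0.002,-0.002,0.58],
  [0,0,-0.056,-0.017,0.002,-0.15,0.58],
  [0,0,-0.056,-0.017,0.002,-0.38,0.58],
])

```text
t: 56.88
tcp_pos: [0.5703, -0.0694, 0.1013]
orientation: [[-0.991, -0.135, -0.005], [-0.135, 0.991, 0.0], [0.005, 0.001, -1.0]]
force: [2.0, 0.7, 0.2]
gripper_width: 0.578
gripper_force: 0.0
```

Call:
servo_tool([
  [0,0,0,0,-0.25,-0.1,0.58],
  [0,0,0,0,-0.5,-0.2,0.58],
  [0,0,0,0,-0.75,-0.2,0.58],
  [0,0,0,0,-0.75,-0.2,0.58],
])

```text
t: 57.38
tcp_pos: [0.5964, -0.263, 0.1531]
orientation: [[-0.992, -0.127, 0.001], [-0.127, 0.992, -0.005], [-0.0, -0.005, -1.0]]
force: [-0.3, 0.3, -0.4]
gripper_width: 0.581
gripper_force: 0.0
```

```bash
python3 -c "
from h import *
st(); cards('scene',box=(250,190,370,290)); cards(box=(300,190,345,310)); a=snap('scene')['pixels'];b=snap()['pixels']; cv2.imwrite('pics/p9.png',np.vstack([cv2.resize(a[190:350,240:480],(720,300)),cv2.resize(b[180:325,170:500],(720,300))]))"
```

```text
t 57.38 ramp xy [-0.2506 -0.0281] z 0.1531 tool y yaw rel -0.54 F [-0.3  0.3 -0.4] w 0.581 gf 0.0 j7 [ 12.  93.  56. 125.]
[282. 248.] ramp [-0.0521 -0.0885] len 0.041 yaw -0.6
[303. 238.] ramp [-0.0521 -0.0293] len 0.043 yaw 0.2
[322. 228.] ramp [-0.0528  0.0307] len 0.044 yaw 0.2
[341. 219.] ramp [-0.0516  0.0891] len 0.044 yaw 0.2
[336. 280.] ramp [-0.054   0.0902] len 0.035 yaw 0.6
[332. 254.] ramp [-0.0555  0.0315] len 0.035 yaw -0.7
[328. 227.] ramp [-0.0546 -0.029 ] len 0.036 yaw 0.2
[324. 201.] ramp [-0.0547 -0.0882] len 0.036 yaw 0.2
```

View pics/p9.png

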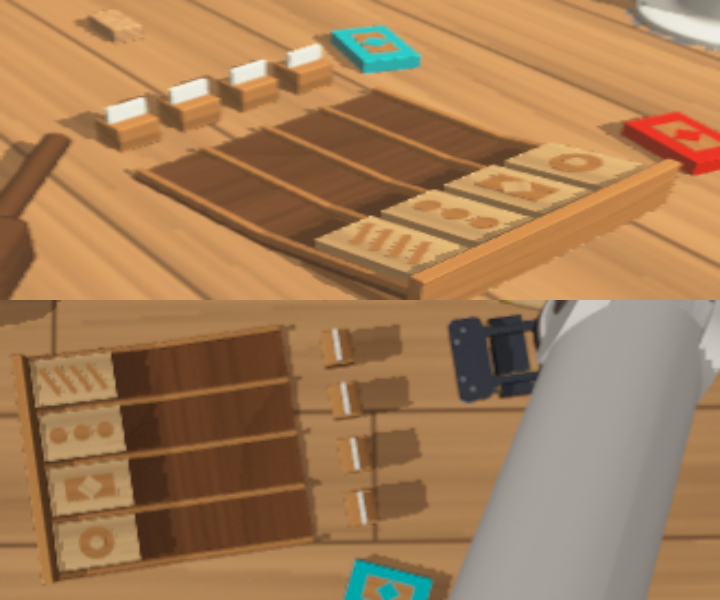

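All four plaques rest at the stop, and the four stands stand upright and aligned within 2 mm of their lane centres. The robot touches nothing, so I'm handing the job in.

```bash
python3 -c "
from station import workorder
print(workorder.close_job())"
```

```text
the job is handed in; nothing more can be done
None
```

I handed the job in at about 57 s of robot time: all four plaques lie against the top stop, and a price stand is upright in front of each lane, within about 2 mm of centre and roughly 4 cm clear of the foot edge; the hand-in returned no verdict.

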